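# Fetch the hemmed-in plaster roll from the supply caddy

## Task

The roll of plaster at the back of the grey supply caddy is hemmed in by three containers: first lift all three out and stand them upright on the long dark steel tray, leaving the roll in place until then. Next lay the roll flat in the middle of the square dark steel tray while the containers wait, and finally stand each container back upright in the caddy, centred where it stood at the start. Leave the tape roll and the stapler alone.

Things in the scene. Friction and masses are not known exactly. Their poses are not given: they have to be found in the camera images.
- plaster_roll: Low skin-coloured roll of plaster lying flat, 53 diameter x 25 high, solid to the fingers. Origin at the centre of its underside, z up its axis. Starts on the caddy's floor about at the caddy's origin; no room for fingers beside it or behind it until the containers are gone.
- iodine_bottle: Iodine bottle with black pointed dropper cap, 102 high; body round, 34 diameter up to 70 high, then narrower. Stands upright. Origin at the centre of its underside, z up its axis.
- dropper_bottle: Smaller, slimmer brown dropper bottle, 80 high; body round, 25 diameter up to 50 high, then a cap of 18 diameter. Stands upright. Origin at the centre of its underside, z up its axis.
- pill_jar: Squat plain white jar with white screw cap, 42 diameter x 62 high. Stands upright. Origin at the centre of its underside, z up its axis.
- caddy: Fixed grey caddy; origin on the desk under the roll's place, z up, open front to -x. Floor 5 thick, x -88 to 40, y -88 to 88; back wall 36 high at x 33 to 41; other rims 12 high. Three black rubber discs, 52 diameter, tops 7 above the desk, at (0,56), (0,-56), (-56,0): one container stands mid-disc on each; which on which varies.
- side_tray: Fixed long shallow dark steel tray, 210 (its x) x 100 (its y), rim 15 high and 4 thick, inner floor 4 above the desk. Empty at the start; takes the three containers in a row along its x. Origin at the centre of its underside. It and the square tray change sides.
- roll_tray: Fixed square shallow dark steel tray, 110 x 110, rim 15 high and 4 thick, inner floor 4 above the desk. Empty at the start; takes the plaster roll. Origin at the centre of its underside.
- label_tape: Bystander: wide roll of packing tape lying flat, 94 diameter x 48 high. Origin at the centre of its underside.
- stapler: Bystander: dark stapler, 34 x 135 x 46 high. Origin at the centre of its underside.
Things that resemble listed ones, but are neither listed nor needed, are in the scene too. Leave any turquoise look-alike of the side_tray alone.

How it is judged:
By the outcome, as a careful person would: the job done as asked, in the order asked, and still so for the second after the job is handed in, with the robot touching nothing.
It also fails if it takes over 128 s, if anything falls off the work surface, if the arm or the gripper's body presses on something with over 40 N, if the wrist force passes 120 N, or if a joint passes its speed limit or range.

## Robot

A 6-joint arm with a two-finger parallel gripper is mounted at the origin on the work surface; the furniture and walls round the work are solid. World frame = base frame: x ahead of the robot, y to its left, z up, the work surface at z = 0. Lengths are in mm, angles in rad, forces in N, time in s.
With the tool pointing down it reaches from about 275 to 1000 mm from the base axis. Payload 8.4 kg.
Tool frame: the origin (TCP) lies at the very end of the fingers, on their centre line; the grasp point (between the pads) lies 19 mm behind it; z points along the fingers, y is the direction in which the jaws open and shut (so a half turn about z gives the same grasp; the last joint's range is limited). The gripper opens to 85 mm and grips with 20 to 120 N. Pads are 22 mm wide; open, the fingers measure 114 mm over their backs; the gripper's body (76 mm by 85 mm) begins 54 mm behind the grasp point. The pads swing forward as they close: fully open they stand 13 mm farther back than shut.
Start: joints at [-1.232, 0.353, 1.633, -0, 1.155, -0.002], TCP at [208.899, -589.058, 231.281] pointing down, gripper open.
Joint ranges: [-2.63, 2.63], [-0.92, 2.1], [0.06, 2.66], [-1.3, 4.44], [0, 2.69], [-3.02, 3.02]. Speed limits (rad/s): [2.22, 2.22, 2.79, 3.14, 3.14, 3.14].

## Interface

Orientations are given as [roll, pitch, yaw] about the fixed x, y, z axes, in that order (R = Rz(yaw) Ry(pitch) Rx(roll)).
In Python, from rig import r gives the robot as it stands.
- The arm moves only by the tool jog_arm, never from a script. Its argument "moves" is a list of rows, each an object with "grip": the gripper command: -1 is fully open, 1 is shut, values between are in proportion; "translation": the shift along the tool's x, y, z in m, a list of three; "twist": the turn, a rotation vector about the tool's x, y, z in rad, a list of three. In form: [{"grip": grip, "translation": [dx, dy, dz], "twist": [ax, ay, az]}, ...]. A call has 1 to 10 rows; each row shifts and turns the commanded pose from where the row before left it, along the tool's axes as they then stand; what a row does not reach is not made up. A row lasts 1/12 s, in which the tool goes at most 41.7 mm and 7.16 degrees, less where a joint would pass 70% of its speed; a pose out of reach is approached as far as the arm can. A call with a gripper value outside its range is refused whole. The fingers move at their own pace and stop on an object; "squeeze" is the grip in N (left out, the last holds). Time passes only in rows, so rows that do not move let the fingers close. It gives the time, the measured TCP pose, the force and the opening at its end, in the units of the state.
- r.sense(): the state, without advancing time (a new reading comes with each control period).
- r.grab_frame(name): name is "scene" or "top" or "wrist"; returns (picture, depth): 384x512x3 uint8, red, green, blue; 384x512 float32, mm along the optical axis (not along the pixel's ray), 0 where there is no reading.
- r.calibration(name): a dict with "fx", "fy", "cx", "cy" (pixels), "k1" (the pictures are not rectified: a ray, as slopes to the right and down, at radius r is drawn at 1 + k1 r^2 times it, then the intrinsics apply), "R" (3x3) and "t" (3): a world point X has camera coordinates R X + t. Camera axes: x right, y down, z forward; pixel columns grow to the right and rows downward; lengths in mm; the calibration is good to about 2 mm. A picture is of the moment at which its call begins: read the wrist's pose just before it. calibration takes no time and is no camera call; for the wrist camera it gives the pose at the moment of the call.
- r.sign_off(): hands the job in, once; it reports no verdict.
The state is a dict: "clock": time; "qpos": joint angles; "qvel": joint speeds; "joint_efforts": joint torques, N m; "eef_pos": TCP position; "tcp_rot": TCP orientation; "contact_force": force on the tool from outside, world axes, zero at the start; "wrist_torque": the same for the moment, N m; "opening": opening from 0.0 (shut) to 1.0 (fully open).
Only numpy, scipy, OpenCV 4.12 (cv2) and the standard library are available. Lean on these libraries where they do the work, as an engineer would, in place of code of your own. Each camera call takes 0.05 s, during which the arm holds its last target.

## Working session

There is one attempt and no reset: what is moved stays moved. The work goes in short steps, Python scripts to look and compute and a tool call to move; the robot and the scene stay as the last step left them, time stands still between calls to the robot, and variables do not carry over. Pictures are saved under pics/ and viewed, and the job is handed in when it is done.

Besides the shell and the picture viewer there is one more tool, called by a JSON object that holds its "name" and its "arguments", one argument or row to a line. jog_arm: Moves the arm, as the interface text tells. Its arguments: {"type":"object","properties":{"moves":{"type":"array"},"squeeze":{"type":"number"}},"required":["moves"]}

```bash
ls -la; mkdir -p pics; python3 - <<'E'
from rig import r
import cv2, numpy as np
s=r.sense(); print(s)
for n in ("scene","top"):
    c=r.calibration(n); print(n,c)
    p,d=r.grab_frame(n); cv2.imwrite(f"pics/{n}0.png",cv2.cvtColor(p,cv2.COLOR_RGB2BGR)); np.savez(f"pics/{n}0.npz",p=p,d=d)
E
```

```text
total 12
drwxr-xr-x  3 agent agent 4096 Dec  7 01:25 .
drwxr-xr-x 23 root  root  4096 Dec  7 01:25 ..
drwxr-xr-x  2 agent agent 4096 Dec  7 01:25 pics
{'clock': 0.0, 'qpos': array([-1.23236781e+00,  3.53636408e-01,  1.63416297e+00,  5.52312796e-06,
        1.15521739e+00, -2.37172586e-03]), 'qvel': array([ 3.37979107e-04, -2.72260641e-03,  7.74536556e-05,  1.82958861e-03,
       -3.53575110e-04, -1.54277334e-03]), 'joint_efforts': array([ 2.75539547e-03, -6.05247831e+01, -3.42065942e+01,  1.25041461e-04,
        9.20624589e-03,  2.32526361e-05]), 'eef_pos': array([ 208.7536402, -588.5778825,  230.5566883]), 'tcp_rot': array([-3.14016856e+00, -8.42741314e-06,  3.40798007e-01]), 'contact_force': array([-0.52363989,  0.43703556,  0.6996594 ]), 'wrist_torque': array([ 0.01716118,  0.03879788, -0.04737719]), 'opening': 1.0033629294064537}
scene {'fx': 379.3837446353293, 'fy': 379.3837446353293, 'cx': 256.4736545086732, 'cy': 193.46599497595585, 'k1': 0.029913857474513784, 'R': array([[ 0.84520091, -0.53433619, -0.01096662],
       [-0.40922875, -0.63383821, -0.65633905],
       [ 0.34375464,  0.55922622, -0.75438636]]), 't': array([-354.46961696,  393.39291204,  701.27596891])}
top {'fx': 395.8674923785526, 'fy': 395.8674923785526, 'cx': 256.05737587811865, 'cy': 191.69329170410134, 'k1': -0.038834193925144714, 'R': array([[ 0.01646278, -0.99983648, -0.00748243],
       [-0.98648098, -0.01502165, -0.16318588],
       [ 0.1630468 ,  0.01006777, -0.98656697]]), 't': array([ 233.21723918,  562.44558727, 1053.3422439 ])}
```

View pics/scene0.png

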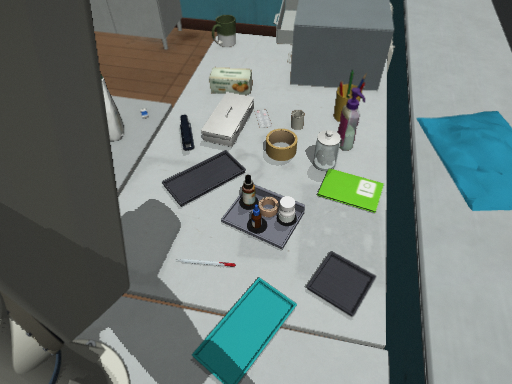

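View pics/top0.png

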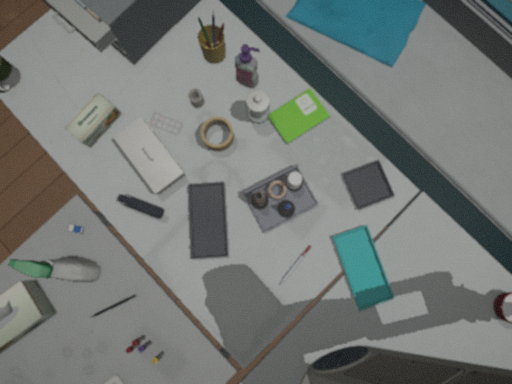

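The scene view shows the caddy at (263,215), the long dark tray at (204,177), the square dark tray at (341,282) and the turquoise look-alike at (246,330). In the top view they are at (278,198), (208,220), (368,185) and (362,266). I'll take close crops next.

```bash
cat > h.py <<'E'
import numpy as np, cv2
def ray(c,uv):
    uv=np.atleast_2d(np.float64(uv)); K=np.array([[c["fx"],0,c["cx"]],[0,c["fy"],c["cy"]],[0,0,1]])
    s=cv2.undistortPoints(uv[:,None],K,np.array([c["k1"],0,0,0,0.]))[:,0]
    d=np.c_[s,np.ones(len(s))]@c["R"]; o=-c["R"].T@c["t"]
    return o,d
def onplane(c,uv,z):
    o,d=ray(c,uv); return o+d*((z-o[2])/d[:,2])[:,None]
def proj(c,X):
    X=np.atleast_2d(np.float64(X)); K=np.array([[c["fx"],0,c["cx"]],[0,c["fy"],c["cy"]],[0,0,1]])
    return cv2.projectPoints(X,cv2.Rodrigues(c["R"])[0],c["t"],K,np.array([c["k1"],0,0,0,0.]))[0][:,0]
def depthpts(c,d,uv):
    uv=np.int32(uv); o,dd=ray(c,uv); z=d[uv[:,1],uv[:,0]]; return o+dd*z[:,None]
def crop(p,x0,y0,x1,y1,k,f):
    cv2.imwrite(f,cv2.cvtColor(cv2.resize(p[y0:y1,x0:x1],None,fx=k,fy=k,interpolation=cv2.INTER_CUBIC),cv2.COLOR_RGB2BGR))
E
python3 - <<'E'
from h import *
t=np.load("pics/top0.npz"); s=np.load("pics/scene0.npz")
crop(t["p"],230,150,330,240,7,"pics/ct.png"); crop(s["p"],210,160,320,255,7,"pics/cs.png")
E
```

```text
(no output)
```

View pics/ct.png

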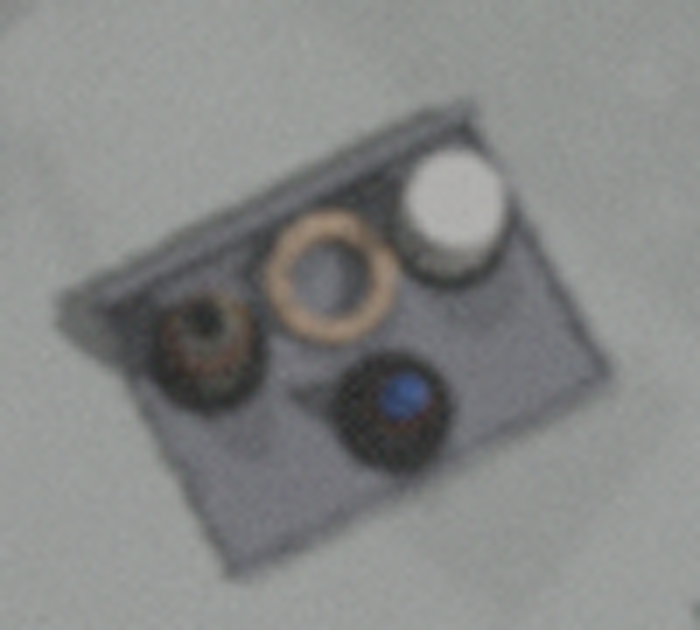

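View pics/cs.png

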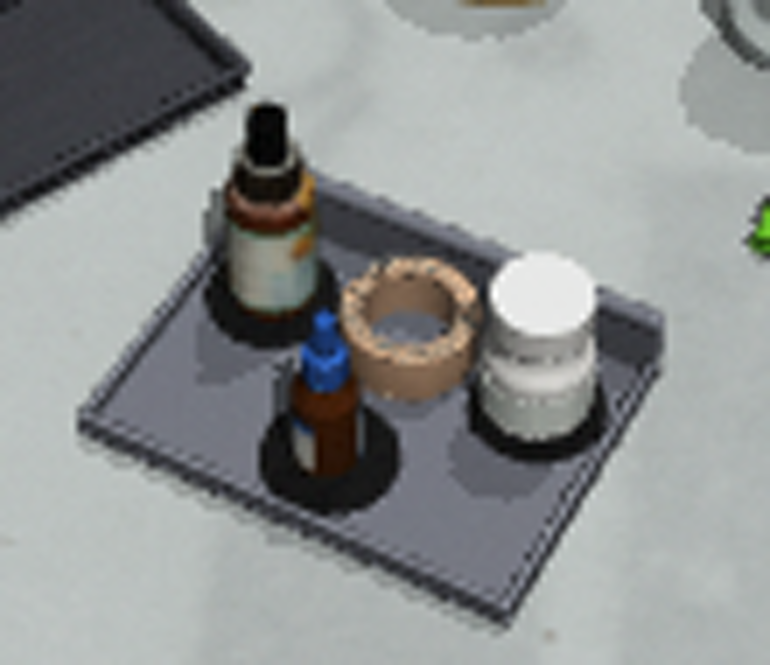

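The black discs carry the iodine bottle at scene (248,192), the dropper at (256,216) and the jar at (287,208); the roll is at (268,207).
- **Tray candidates:** the long dark tray at scene (204,177) against the turquoise one at (246,330). I take the dark one.
- **Square tray candidates:** the square dark tray at (341,282) against the green book at (352,190). I take the tray.
- **Roll candidates:** the skin-coloured roll at (268,207) against the tape at (281,145). I take the one in the caddy.
- **Bottles and jar:** the steel canister at (327,150) and the soap bottle at (350,125) look similar, but both stand outside the caddy.

Now I'll measure.

```bash
cat > m.py <<'E'
from rig import r
from h import *
T=np.load("pics/top0.npz"); S=np.load("pics/scene0.npz"); ct=r.calibration("top"); cs=r.calibration("scene")
def dark(p): 
    h=cv2.cvtColor(p,cv2.COLOR_RGB2HSV); return (h[...,2]<85).astype(np.uint8)
def trays():
    for nm,im,c,boxes in (("top",T,ct,dict(side=(180,170,238,268),rollt=(335,155,400,215))),("scene",S,cs,dict(side=(155,145,252,210),rollt=(298,245,382,320)))):
        m=dark(im["p"])
        for k,(x0,y0,x1,y1) in boxes.items():
            mm=np.zeros_like(m); mm[y0:y1,x0:x1]=m[y0:y1,x0:x1]
            cn=max(cv2.findContours(mm,0,cv2.CHAIN_APPROX_NONE)[0],key=cv2.contourArea)
            w=onplane(c,cn[:,0]+0.0,12)[:,:2].astype(np.float32)
            print(nm,k,cv2.contourArea(cn),cv2.minAreaRect(w))
trays()
for nm,im,c,b in (("top",T,ct,(230,150,330,240)),("scene",S,cs,(210,160,320,255))):
    h=cv2.cvtColor(im["p"],cv2.COLOR_RGB2HSV)
    x0,y0,x1,y1=b
    print(nm)
    for k,lo,hi,z in (("roll",(5,60,110),(20,200,255),30),("jar",(0,0,175),(180,30,255),69),("blue",(105,120,60),(130,255,255),80)):
        m=cv2.inRange(h,lo,hi); mm=np.zeros_like(m); mm[y0:y1,x0:x1]=m[y0:y1,x0:x1]
        cn=max(cv2.findContours(mm,0,cv2.CHAIN_APPROX_NONE)[0],key=cv2.contourArea)
        w=onplane(c,cn[:,0],z)[:,:2].astype(np.float32)
        print(k,len(cn),cn[:,0].min(0),cn[:,0].max(0),cv2.minEnclosingCircle(w), w.mean(0))
# caddy corner clicks
print("top back wall ends z36",onplane(ct,[[230+58/7,150+300/7],[230+470/7,150+100/7]],36)[:,:2])
print("top front z12",onplane(ct,[[230+228/7,150+577/7],[230+612/7,150+375/7]],12)[:,:2])
print("scene front z12",onplane(cs,[[210+82/7,160+420/7],[210+505/7,160+613/7]],12)[:,:2])
print("scene back z36",onplane(cs,[[210+215/7,160+190/7],[210+663/7,160+320/7]],36)[:,:2])
E
python3 m.py
```

```text
top side 2500.0 ((482.58245849609375, 379.45556640625), (209.4391326904297, 102.42616271972656), 4.921432018280029)
top rollt 1404.5 ((590.845703125, -78.15470886230469), (110.83385467529297, 115.34142303466797), 22.355205535888672)
scene side 2098.0 ((481.8187561035156, 373.07476806640625), (215.61456298828125, 109.71356964111328), 4.809401988983154)
scene rollt 2380.0 ((589.193359375, -81.6364517211914), (116.81920623779297, 114.97036743164062), 21.96344757080078)
top
roll 7 [276 181] [278 183] ((590.2490234375, 183.382568359375), 4.058743000030518) [590.6485  184.19632]
jar 45 [290 173] [299 183] ((594.0657958984375, 135.6023712158203), 14.874913215637207) [595.23785 136.72444]
blue 7 [286 205] [289 207] ((515.68359375, 156.90838623046875), 4.866176128387451) [516.4515  157.10374]
scene
roll 54 [259 197] [277 216] ((565.5487670898438, 172.70217895507812), 32.60302734375) [565.5201 174.6486]
jar 393 [210 160] [319 254] ((546.6234130859375, 162.72425842285156), 190.55319213867188) [543.2791  146.22012]
blue 25 [253 204] [259 215] ((512.2373657226562, 147.3761749267578), 16.8581600189209) [511.91977 146.64612]
top back wall ends z36 [[556.4381539  292.05821883]
 [641.17544106 126.83503411]]
top front z12 [[448.23876452 222.15778706]
 [532.77777825  66.70429277]]
scene front z12 [[448.9508567  211.92110312]
 [530.88867907  61.11503843]]
scene back z36 [[536.83463942 263.22179483]
 [640.79169497 120.68714805]]
```

{"name": "jog_arm", "arguments": {
  "moves": [
    {"grip": -1, "translation": [0, 0, -0.03], "twist": [0, 0, -0.078]},
    {"grip": -1, "translation": [0, 0, -0.03], "twist": [0, 0, -0.078]},
    {"grip": -1, "translation": [0.032, -0.025, -0.003], "twist": [0, 0, 0]},
    {"grip": -1, "translation": [0.032, -0.025, -0.003], "twist": [0, 0, 0]},
    {"grip": -1, "translation": [0.032, -0.025, -0.003], "twist": [0, 0, 0]},
    {"grip": -1, "translation": [0.032, -0.025, -0.003], "twist": [0, 0, 0]},
    {"grip": -1, "translation": [0.032, -0.025, -0.003], "twist": [0, 0, 0]},
    {"grip": -1, "translation": [0.032, -0.025, -0.003], "twist": [0, 0, 0]},
    {"grip": -1, "translation": [0.032, -0.025, -0.003], "twist": [0, 0, 0]},
    {"grip": -1, "translation": [0.032, -0.025, -0.003], "twist": [0, 0, 0]}
  ]
}}

```text
clock: 0.93
eef_pos: [338.7, -289.3, 315.2]
tcp_rot: [-3.141, -0.0, 0.496]
contact_force: [0.8, -0.9, 0.6]
opening: 0.997
```

{"name": "jog_arm", "arguments": {
  "moves": [
    {"grip": -1, "translation": [0.032, -0.025, -0.003], "twist": [0, 0, 0]},
    {"grip": -1, "translation": [0.032, -0.025, -0.003], "twist": [0, 0, 0]},
    {"grip": -1, "translation": [0.032, -0.025, -0.003], "twist": [0, 0, 0]},
    {"grip": -1, "translation": [0.032, -0.025, -0.003], "twist": [0, 0, 0]},
    {"grip": -1, "translation": [0.032, -0.025, 0], "twist": [0, 0, 0]},
    {"grip": -1, "translation": [0.032, -0.025, 0], "twist": [0, 0, 0]},
    {"grip": -1, "translation": [0.032, -0.025, 0], "twist": [0, 0, 0]},
    {"grip": -1, "translation": [0.032, -0.025, 0], "twist": [0, 0, 0]},
    {"grip": -1, "translation": [0, 0, 0], "twist": [0, 0, 0]}
  ]
}}

```text
clock: 1.68
eef_pos: [470.2, 12.3, 327.1]
tcp_rot: [-3.14, -0.002, 0.501]
contact_force: [0.4, -0.3, -0.3]
opening: 1.002
```

```bash
python3 - <<'E'
from rig import r
from h import *
c=r.calibration("wrist"); s=r.sense()
o=-c["R"].T@c["t"]; print(c,o,s["eef_pos"],s["tcp_rot"])
print("at plane 30, image centre", onplane(c,[[256,192],[0,192],[512,192],[256,0],[256,384]],30))
E
```

```text
{'fx': 315.11631358543565, 'fy': 315.11631358543565, 'cx': 253.41363815401158, 'cy': 187.7322199880148, 'k1': -0.07141185942737541, 'R': array([[ 0.48060927, -0.87693237, -0.00208767],
       [-0.8420448 , -0.4621511 ,  0.27816706],
       [-0.24489852, -0.13193176, -0.96053044]]), 't': array([-215.06096404,  339.69772871,  588.57854002])} [533.54301066  46.04995871 470.40590982] [470.24898213  12.28298565 327.0862181 ] [-3.13977656e+00 -1.91934861e-03  5.01231098e-01]
at plane 30, image centre [[ 417.38251963  -20.87245619   30.        ]
 [ 227.11242367  325.04264157   30.        ]
 [ 606.99092569 -367.08322366   30.        ]
 [ 640.48856598  101.96536778   30.        ]
 [  93.6185707  -199.4359305    30.        ]]
```

{"name": "jog_arm", "arguments": {
  "moves": [
    {"grip": -1, "translation": [0.032, -0.0165, 0], "twist": [0, 0, 0]},
    {"grip": -1, "translation": [0.032, -0.0165, 0], "twist": [0, 0, 0]},
    {"grip": -1, "translation": [0.032, -0.0165, 0], "twist": [0, 0, 0]},
    {"grip": -1, "translation": [0.032, -0.0165, 0], "twist": [0, 0, 0]},
    {"grip": -1, "translation": [0.032, -0.0165, 0], "twist": [0, 0, 0]},
    {"grip": -1, "translation": [0.03, -0.0165, 0], "twist": [0, 0, 0]},
    {"grip": -1, "translation": [0, 0, 0], "twist": [0, 0, 0]},
    {"grip": -1, "translation": [0, 0, 0], "twist": [0, 0, 0]}
  ]
}}

```text
clock: 2.35
eef_pos: [588.4, 185.2, 326.1]
tcp_rot: [-3.141, 0.002, 0.499]
contact_force: [0.3, -0.1, 0.2]
opening: 1.003
```

```bash
python3 - <<'E'
from rig import r
from h import *
c=r.calibration("wrist"); s=r.sense(); p,d=r.grab_frame("wrist"); np.savez("pics/w1.npz",p=p,d=d,R=c["R"],t=c["t"])
print(s["eef_pos"],s["tcp_rot"])
crop(p,0,0,512,384,1.5,"pics/w1.png")
E
```

```text
[588.36659269 185.19207786 326.11220668] [-3.14134429e+00  1.83861241e-03  4.98699894e-01]
```

View pics/w1.png

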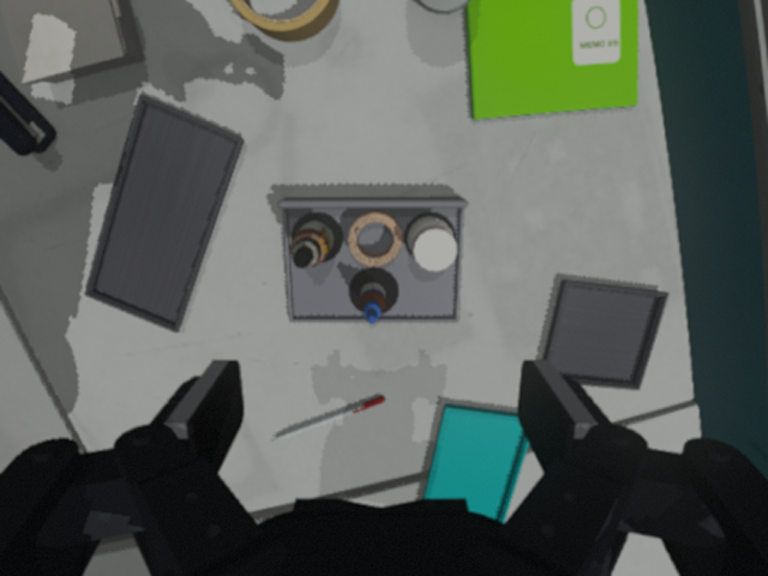

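The wrist view shows the caddy square-on, with the roll at (250,160) in image pixels, the iodine at (207,165), the jar at (288,165) and the dropper at (248,200). The long tray is at (110,141) and the square tray at (403,222). Measuring from this view.

```bash
cat > m2.py <<'E'
from rig import r
from h import *
W=np.load("pics/w1.npz"); c=r.calibration("wrist"); c["R"]=W["R"]; c["t"]=W["t"]; p=W["p"]
h=cv2.cvtColor(p,cv2.COLOR_RGB2HSV)
def big(m,b):
    x0,y0,x1,y1=b; mm=np.zeros_like(m); mm[y0:y1,x0:x1]=m[y0:y1,x0:x1]
    return max(cv2.findContours(mm,0,cv2.CHAIN_APPROX_NONE)[0],key=cv2.contourArea)
for k,b,hi,z in (("side",(54,55,166,222),100,8),("rollt",(355,178,450,262),100,8),("caddy_out",(178,125,315,217),130,10)):
    m=cv2.inRange(h,(0,0,0),(180,255,hi)); cn=big(m,b)
    w=onplane(c,cn[:,0],z)[:,:2].astype(np.float32); print(k,cv2.contourArea(cn),cn[:,0].min(0),cn[:,0].max(0),cv2.minAreaRect(w))
m=cv2.inRange(h,(3,50,90),(22,200,255)); cn=big(m,(225,135,275,182)); w=onplane(c,cn[:,0],30)[:,:2].astype(np.float32)
print("roll",len(cn),cv2.minEnclosingCircle(w),w.mean(0))
m=cv2.inRange(h,(0,0,165),(180,40,255)); cn=big(m,(272,140,308,185)); 
for z in (69,60): w=onplane(c,cn[:,0],z)[:,:2].astype(np.float32); print("jar",z,len(cn),cv2.minEnclosingCircle(w))
crop(p,175,120,320,225,5.4,"pics/w1c.png")
E
python3 m2.py
```

```text
side 12097.5 [54 55] [162 220] ((485.85614013671875, 407.33795166015625), (226.03712463378906, 162.74546813964844), 4.796084403991699)
rollt 5298.0 [355 183] [444 261] ((585.9501342773438, -80.6020278930664), (135.16070556640625, 128.56809997558594), 21.710044860839844)
caddy_out 10660.5 [178 125] [312 216] ((548.85986328125, 177.40521240234375), (140.2875213623047, 194.98532104492188), 28.517850875854492)
roll 100 ((573.0235595703125, 182.78622436523438), 26.086925506591797) [573.2513  182.80693]
jar 69 73 ((596.61767578125, 135.6204376220703), 17.785470962524414)
jar 60 73 ((595.3696899414062, 133.7392120361328), 18.18552589416504)
```

View pics/w1c.png

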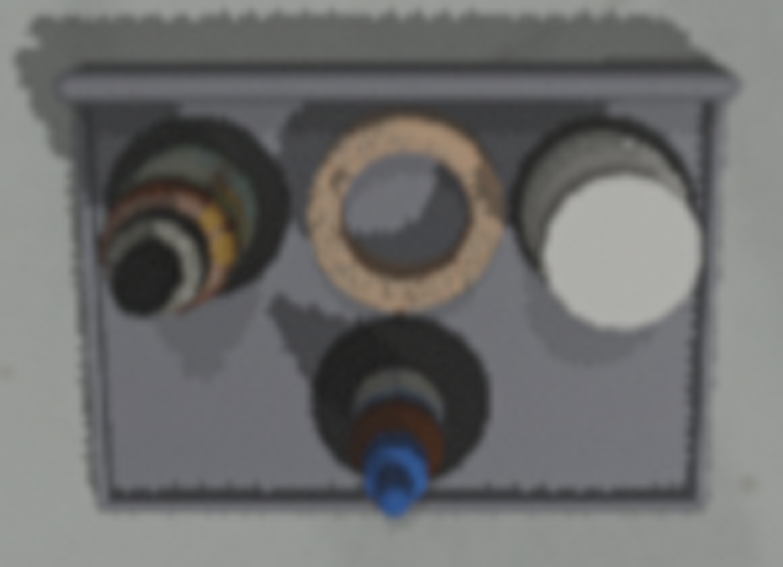

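```bash
python3 - <<'E'
from m2 import *
f=lambda uv,z: onplane(c,np.array(uv)/5.4+[175-.4,120-.4],z)[:,:2]
fr=f([[100,506],[705,508]],12); bk=f([[60,82],[740,80]],36); print("front",fr,np.linalg.norm(fr[1]-fr[0])); print("back",bk,np.linalg.norm(bk[1]-bk[0]))
for q in (fr,bk):
    d=q[0]-q[1]; print("yaw",np.degrees(np.arctan2(d[1],d[0]))-90, q.mean(0))
yaw=np.radians(28.5); x=np.array([np.cos(yaw),np.sin(yaw)]); y=np.array([-x[1],x[0]])
print("orig from front",fr.mean(0)+88*x,"from back",bk.mean(0)-37*x)
print("disc dropper",f([[402,398]],7),f([[402,398]],7)+56*x)
print("disc iod",f([[196,208]],7),f([[196,208]],7)-56*y)
print("disc pill",f([[605,206]],7),f([[605,206]],7)+56*y)
O=np.array([573,183]); 
for n,a in (("iod",(0,56)),("drop",(-56,0)),("pill",(0,-56))): print(n,O+a[0]*x+a[1]*y)
# trays: corners clicks in full picture/1.5
g=lambda uv,z: onplane(c,np.array(uv)/1.5,z)[:,:2]
for n,uv in (("side",[[143,93],[242,138],[179,330],[87,294]]),("rt",[[558,276],[666,292],[638,388],[544,364]])):
    q=g(uv,15); print(n,q.mean(0),cv2.minAreaRect(q.astype(np.float32)))
E
```

```text
side 12097.5 [54 55] [162 220] ((485.85614013671875, 407.33795166015625), (226.03712463378906, 162.74546813964844), 4.796084403991699)
rollt 5298.0 [355 183] [444 261] ((585.9501342773438, -80.6020278930664), (135.16070556640625, 128.56809997558594), 21.710044860839844)
caddy_out 10660.5 [178 125] [312 216] ((548.85986328125, 177.40521240234375), (140.2875213623047, 194.98532104492188), 28.517850875854492)
roll 100 ((573.0235595703125, 182.78622436523438), 26.086925506591797) [573.2513  182.80693]
jar 69 73 ((596.61767578125, 135.6204376220703), 17.785470962524414)
jar 60 73 ((595.3696899414062, 133.7392120361328), 18.18552589416504)
front [[452.87578125 217.70462087]
 [535.67299388  64.58563972]] 174.07125210003403
back [[562.32451551 276.42903153]
 [645.35807995 124.97368762]] 172.7231716432515
yaw 28.401762812993454 [494.27438756 141.14513029]
yaw 28.733224290104616 [603.84129773 200.70135958]
orig from front [571.61029348 183.1351012 ] from back [571.32506456 183.04648545]
disc dropper [[521.75034272 156.16980482]] [[570.96410103 182.8906954 ]]
disc iod [[542.86783086 232.19459213]] [[569.58872143 182.98083382]]
disc pill [[597.33605005 133.36829933]] [[570.61515948 182.58205764]]
iod [546.27910943 232.21375831]
drop [523.78624169 156.27910943]
pill [599.72089057 133.78624169]
side [487.44892888 375.50069555] ((487.474609375, 374.86199951171875), (212.980712890625, 102.025146484375), 4.718634128570557)
rt [598.57444469 -75.81960818] ((594.7114868164062, -75.78630065917969), (111.62643432617188, 122.5366439819336), 20.26576805114746)
```

{"name": "jog_arm", "arguments": {
  "moves": [
    {"grip": -1, "translation": [-0.008, -0.031, 0.02], "twist": [0, 0, 0]},
    {"grip": -1, "translation": [-0.008, -0.031, 0.02], "twist": [0, 0, 0]},
    {"grip": -1, "translation": [0, 0, 0.036], "twist": [0, 0, 0]},
    {"grip": -1, "translation": [0, 0, 0.036], "twist": [0, 0, 0]},
    {"grip": -1, "translation": [0, 0, 0.036], "twist": [0, 0, 0]},
    {"grip": -1, "translation": [0, 0, 0.036], "twist": [0, 0, 0]},
    {"grip": -1, "translation": [0, 0, 0], "twist": [0, 0, 0]},
    {"grip": -1, "translation": [0, 0, 0], "twist": [0, 0, 0]}
  ]
}}

```text
clock: 3.07
eef_pos: [543.2, 229.5, 142.6]
tcp_rot: [-3.141, 0.004, 0.496]
contact_force: [0.7, 0.1, 0.9]
opening: 1.002
```

```bash
cat > look.py <<'E'
import sys
from rig import r
from h import *
n,v=sys.argv[1],sys.argv[2]
c=r.calibration(n); s=r.sense(); p,d=r.grab_frame(n); np.savez(f"pics/{v}.npz",p=p,d=d,R=c["R"],t=c["t"])
print(s["eef_pos"],s["tcp_rot"],s["opening"])
b=[int(a) for a in sys.argv[3:7]] or [0,0,512,384]
crop(p,*b,min(800/(b[2]-b[0]),600/(b[3]-b[1])),f"pics/{v}.png")
E
python3 look.py wrist w2
```

```text
[543.18234472 229.51005012 142.55161851] [-3.14133907  0.00404574  0.49578556] 1.0020840861304783
```

View pics/w2.png

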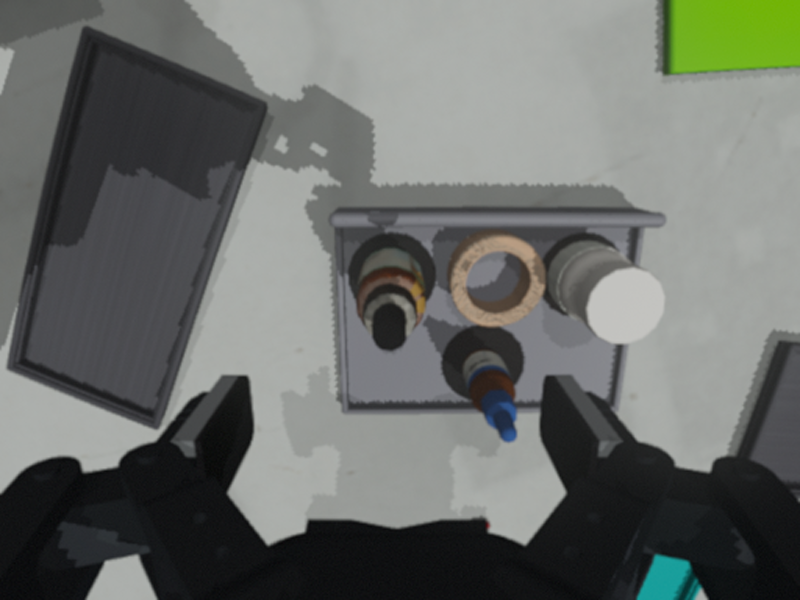

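```bash
python3 - <<'E'
from rig import r
from h import *
W=np.load("pics/w2.npz"); c=r.calibration("wrist"); c["R"]=W["R"]; c["t"]=W["t"]; k=1.5625
f=lambda uv,z: onplane(c,np.array([uv])/k-.2,z)[0,:2]
h=cv2.cvtColor(W["p"],cv2.COLOR_RGB2HSV)
m=cv2.inRange(h,(3,50,90),(22,200,255)); m[:,:285]=0; m[:148]=0; m[212:]=0; m[:,352:]=0
cn=max(cv2.findContours(m,0,1)[0],key=cv2.contourArea); w=onplane(c,cn[:,0],30)[:,:2].astype(np.float32)
ro=np.array(cv2.minEnclosingCircle(w)[0]);print("roll",ro,cv2.minEnclosingCircle(w)[1])
print("iod cap 109",f((390,328),109),"disc drop",f((483,364),7),"jar top",f((626,303),69))
fr=[f((345,410),12),f((622,410),12)]; print(fr)
E
```

```text
roll [572.49737549 183.05142212] 26.253307342529297
iod cap 109 [548.13588429 234.35914887] disc drop [520.33968501 155.70319819] jar top [598.08531114 136.3198752 ]
[array([453.92326561, 217.21326869]), array([536.47291708,  62.12845437])]
```

{"name": "jog_arm", "arguments": {
  "moves": [
    {"grip": -1, "translation": [0.0035, -0.0015, 0.025], "twist": [0, 0, 0]},
    {"grip": -1, "translation": [0, 0, 0.025], "twist": [0, 0, 0]},
    {"grip": -1, "translation": [0, 0, 0.025], "twist": [0, 0, 0]},
    {"grip": -1, "translation": [0, 0, 0.024], "twist": [0, 0, 0]},
    {"grip": -1, "translation": [0, 0, 0], "twist": [0, 0, 0]},
    {"grip": 1, "translation": [0, 0, 0], "twist": [0, 0, 0]},
    {"grip": 1, "translation": [0, 0, 0], "twist": [0, 0, 0]},
    {"grip": 1, "translation": [0, 0, 0], "twist": [0, 0, 0]},
    {"grip": 1, "translation": [0, 0, 0], "twist": [0, 0, 0]},
    {"grip": 1, "translation": [0, 0, 0], "twist": [0, 0, 0]}
  ],
  "squeeze": 40
}}

```text
clock: 3.95
eef_pos: [548.2, 234.7, 46.2]
tcp_rot: [3.142, -0.003, 0.497]
contact_force: [-0.6, 0.4, 9.0]
opening: 0.361
```

{"name": "jog_arm", "arguments": {
  "moves": [
    {"grip": 1, "translation": [0, 0, 0], "twist": [0, 0, 0]},
    {"grip": 1, "translation": [0, 0, 0], "twist": [0, 0, 0]},
    {"grip": 1, "translation": [0, 0, 0], "twist": [0, 0, 0]}
  ]
}}

```text
clock: 4.2
eef_pos: [548.2, 234.7, 46.2]
tcp_rot: [3.141, -0.003, 0.497]
contact_force: [-1.1, 1.1, 9.3]
opening: 0.369
```

```bash
python3 look.py wrist w3; python3 look.py scene s3 190 130 330 250
```

```text
[548.15837969 234.7019616   46.21309628] [ 3.14144737e+00 -2.90401108e-03  4.96797683e-01] 0.36907849924711744
[548.20029429 234.71432137  46.25285316] [ 3.14141684e+00 -2.99474047e-03  4.96832412e-01] 0.35642408035172646
```

View pics/w3.png

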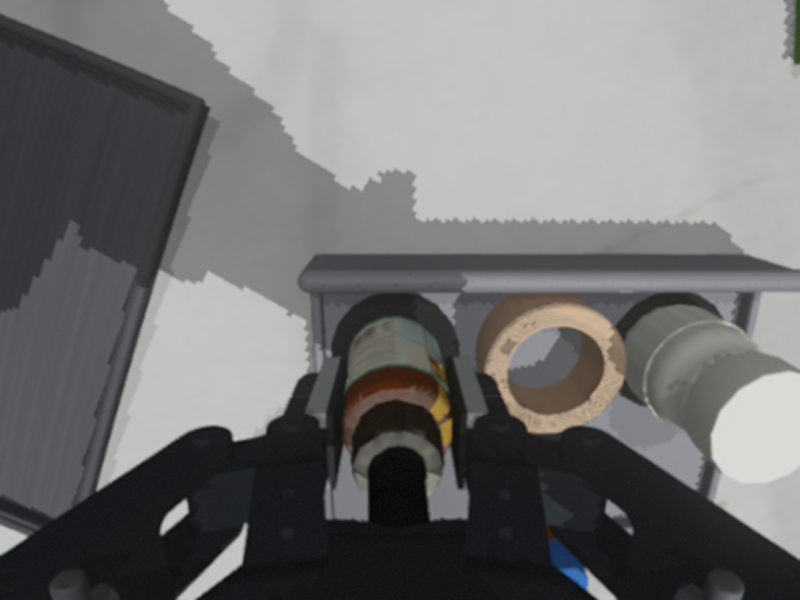

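View pics/s3.png

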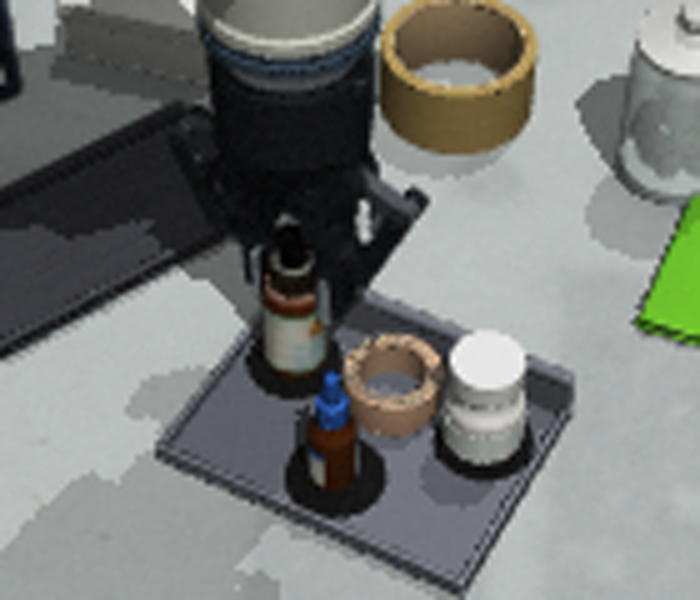

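{"name": "jog_arm", "arguments": {
  "moves": [
    {"grip": 1, "translation": [0, 0, -0.015], "twist": [0, 0, 0]},
    {"grip": 1, "translation": [0, 0, -0.03], "twist": [0, 0, 0]},
    {"grip": 1, "translation": [0, 0, -0.03], "twist": [0, 0, 0]},
    {"grip": 1, "translation": [0, 0, -0.02], "twist": [0, 0, 0]},
    {"grip": 1, "translation": [0.015, -0.026, 0], "twist": [0, 0, 0]},
    {"grip": 1, "translation": [0.015, -0.026, 0], "twist": [0, 0, 0]},
    {"grip": 1, "translation": [0.015, -0.026, 0], "twist": [0, 0, 0]},
    {"grip": 1, "translation": [0.015, -0.026, 0], "twist": [0, 0, 0]},
    {"grip": 1, "translation": [0.014, -0.025, 0], "twist": [0, 0, 0]},
    {"grip": 1, "translation": [0, 0, 0], "twist": [0, 0, 0]}
  ]
}}

```text
clock: 5.13
eef_pos: [550.7, 387.8, 140.2]
tcp_rot: [-3.14, -0.003, 0.499]
contact_force: [-0.9, -0.6, 0.2]
opening: 0.362
```

{"name": "jog_arm", "arguments": {
  "moves": [
    {"grip": 1, "translation": [0, 0, 0], "twist": [0, 0, 0]},
    {"grip": 1, "translation": [0, 0, 0], "twist": [0, 0, 0]},
    {"grip": 1, "translation": [0, 0, 0], "twist": [0, 0, 0]}
  ]
}}

```text
clock: 5.38
eef_pos: [550.4, 381.7, 139.4]
tcp_rot: [3.141, 0.001, 0.496]
contact_force: [-0.6, -0.1, -0.5]
opening: 0.363
```

```bash
python3 look.py wrist w4;  python3 look.py scene s4 150 100 330 250
```

```text
[550.39946388 381.70781078 139.41980856] [3.14127608e+00 5.20132773e-04 4.96286514e-01] 0.36277647231393617
[550.54405149 381.62516599 139.43733655] [3.14138022e+00 3.48403543e-04 4.95903825e-01] 0.3661517371626678
```

View pics/w4.png

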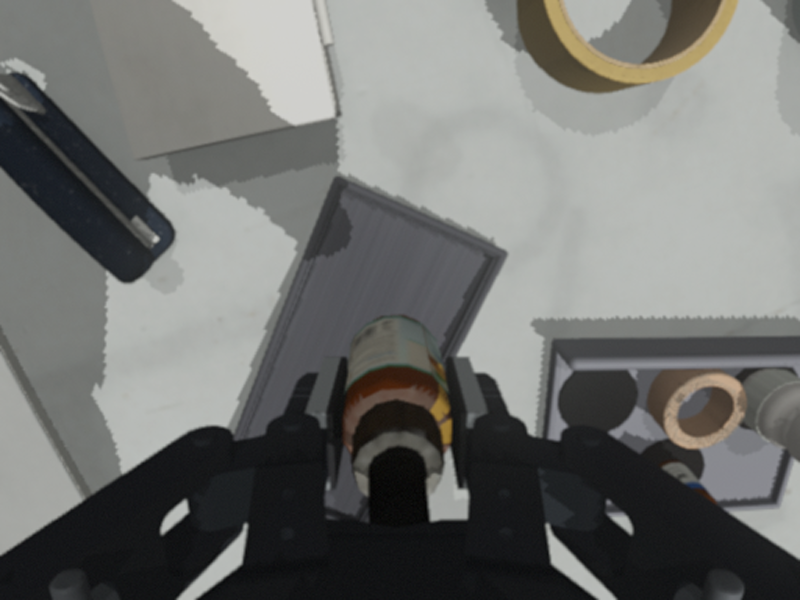

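View pics/s4.png

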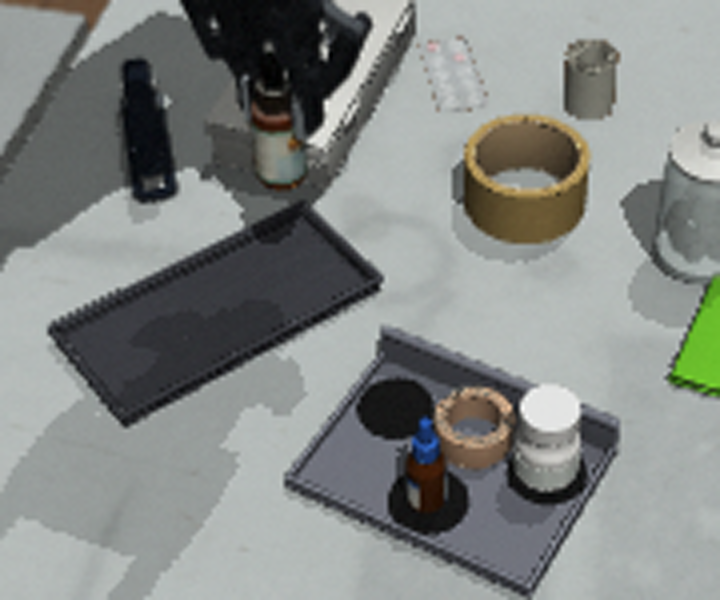

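```bash
python3 - <<'E'
from rig import r
from h import *
W=np.load("pics/w4.npz"); c=r.calibration("wrist"); c["R"]=W["R"]; c["t"]=W["t"]; k=1.5625
f=lambda uv,z: onplane(c,np.array([uv])/k-.2,z)[0,:2]
a,b=f((340,178),15),f((507,252),15); d=a-b; L=np.linalg.norm(d); print(a,b,L)
y=d/L; x=np.array([y[1],-y[0]]); print("yaw",np.degrees(np.arctan2(x[1],x[0])),"centre",(a+b)/2-105*x)
print("iodine disc",f((598,398),7))
E
```

```text
[587.37308361 435.21766703] [595.66804334 335.80200463] 99.76111611314157
yaw 4.769548987415928 centre [486.88415844 376.7792722 ]
iodine disc [543.49666912 232.3789044 ]
```

{"name": "jog_arm", "arguments": {
  "moves": [
    {"grip": 1, "translation": [0, 0, 0.03], "twist": [0, 0, 0]},
    {"grip": 1, "translation": [0, 0, 0.03], "twist": [0, 0, 0]},
    {"grip": 1, "translation": [0, 0, 0.018], "twist": [0, 0, 0]},
    {"grip": 1, "translation": [0, 0, 0.01], "twist": [0, 0, 0]},
    {"grip": 1, "translation": [0, 0, 0.004], "twist": [0, 0, 0]},
    {"grip": 1, "translation": [0, 0, 0.002], "twist": [0, 0, 0]},
    {"grip": 1, "translation": [0, 0, 0], "twist": [0, 0, 0]},
    {"grip": 1, "translation": [0, 0, 0], "twist": [0, 0, 0]}
  ]
}}

```text
clock: 6.15
eef_pos: [551.4, 383.2, 46.6]
tcp_rot: [-3.141, -0.002, 0.497]
contact_force: [-0.1, 0.1, -0.9]
opening: 0.363
```

{"name": "jog_arm", "arguments": {
  "moves": [
    {"grip": 1, "translation": [0, 0, 0.001], "twist": [0, 0, 0]},
    {"grip": 1, "translation": [0, 0, 0.001], "twist": [0, 0, 0]},
    {"grip": 1, "translation": [0, 0, 0.001], "twist": [0, 0, 0]},
    {"grip": 1, "translation": [0, 0, 0], "twist": [0, 0, 0]},
    {"grip": 1, "translation": [0, 0, 0], "twist": [0, 0, 0]}
  ]
}}

```text
clock: 6.57
eef_pos: [551.0, 383.2, 43.3]
tcp_rot: [-3.141, -0.001, 0.497]
contact_force: [-0.5, -0.4, 4.7]
opening: 0.363
```

{"name": "jog_arm", "arguments": {
  "moves": [
    {"grip": -0.3, "translation": [0, 0, 0], "twist": [0, 0, 0]},
    {"grip": -0.6, "translation": [0, 0, 0], "twist": [0, 0, 0]},
    {"grip": -1, "translation": [0, 0, 0], "twist": [0, 0, 0]},
    {"grip": -1, "translation": [0, 0, 0], "twist": [0, 0, 0]},
    {"grip": -1, "translation": [0, 0, -0.02], "twist": [0, 0, 0]},
    {"grip": -1, "translation": [0, 0, -0.035], "twist": [0, 0, 0]},
    {"grip": -1, "translation": [0, 0, -0.035], "twist": [0, 0, 0]},
    {"grip": -1, "translation": [0, 0, -0.02], "twist": [0, 0, 0]},
    {"grip": -1, "translation": [0, 0, 0], "twist": [0, 0, 0]},
    {"grip": -1, "translation": [0, 0, 0], "twist": [0, 0, 0]}
  ]
}}

```text
clock: 7.4
eef_pos: [551.2, 383.2, 153.6]
tcp_rot: [-3.141, -0.003, 0.497]
contact_force: [-0.4, 0.7, -0.2]
opening: 1.003
```

{"name": "jog_arm", "arguments": {
  "moves": [
    {"grip": -1, "translation": [-0.019, 0.0265, 0], "twist": [0, 0, 0]},
    {"grip": -1, "translation": [-0.019, 0.0265, 0], "twist": [0, 0, 0]},
    {"grip": -1, "translation": [-0.019, 0.0265, 0], "twist": [0, 0, 0]},
    {"grip": -1, "translation": [-0.019, 0.0265, 0], "twist": [0, 0, 0]},
    {"grip": -1, "translation": [-0.019, 0.0265, 0], "twist": [0, 0, 0]},
    {"grip": -1, "translation": [-0.019, 0.0265, 0], "twist": [0, 0, 0]},
    {"grip": -1, "translation": [-0.019, 0.0265, 0.02], "twist": [0, 0, 0]},
    {"grip": -1, "translation": [0, 0, 0.024], "twist": [0, 0, 0]},
    {"grip": -1, "translation": [0, 0, 0], "twist": [0, 0, 0]},
    {"grip": -1, "translation": [0, 0, 0], "twist": [0, 0, 0]}
  ]
}}

```text
clock: 8.23
eef_pos: [520.5, 155.7, 106.6]
tcp_rot: [-3.14, 0.004, 0.496]
contact_force: [0.8, 0.7, 0.5]
opening: 1.002
```

{"name": "jog_arm", "arguments": {
  "moves": [
    {"grip": -1, "translation": [0, 0, 0], "twist": [0, 0, 0]},
    {"grip": -1, "translation": [0, 0, 0], "twist": [0, 0, 0]}
  ]
}}

```text
clock: 8.4
eef_pos: [522.7, 157.3, 109.0]
tcp_rot: [3.141, -0.001, 0.498]
contact_force: [-0.8, -1.0, -0.8]
opening: 0.999
```

```bash
python3 look.py wrist w5
```

```text
[522.67880525 157.27914906 108.96681316] [ 3.14148588e+00 -1.06437045e-03  4.97842610e-01] 0.9988873986886272
```

View pics/w5.png

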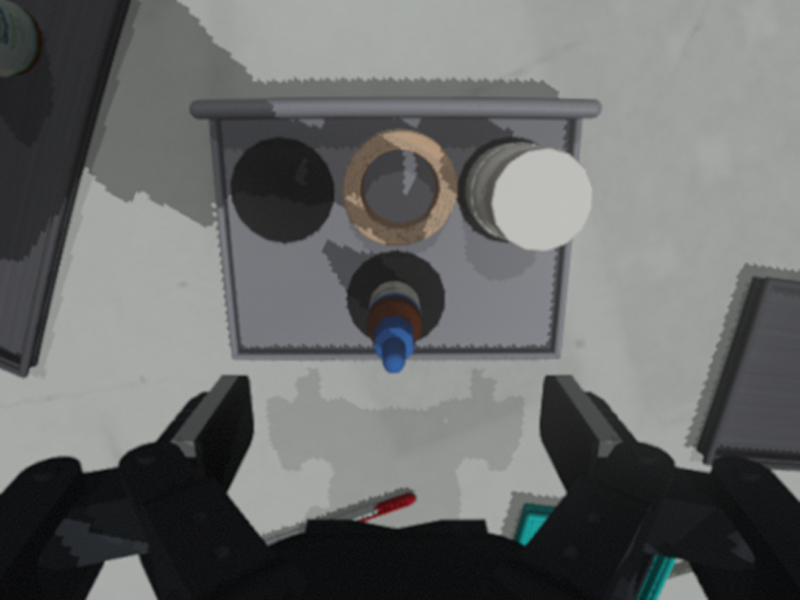

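{"name": "jog_arm", "arguments": {
  "moves": [
    {"grip": -1, "translation": [0, 0, 0.03], "twist": [0, 0, 0]},
    {"grip": -1, "translation": [0, 0, 0.03], "twist": [0, 0, 0]},
    {"grip": -1, "translation": [0, 0, 0.018], "twist": [0, 0, 0]},
    {"grip": -1, "translation": [0, 0, 0.008], "twist": [0, 0, 0]},
    {"grip": -1, "translation": [0, 0, 0], "twist": [0, 0, 0]},
    {"grip": -1, "translation": [0, 0, 0], "twist": [0, 0, 0]},
    {"grip": -1, "translation": [0, 0, 0], "twist": [0, 0, 0]}
  ]
}}

```text
clock: 9.03
eef_pos: [523.1, 156.8, 23.7]
tcp_rot: [3.141, -0.002, 0.497]
contact_force: [0.5, -0.8, -0.1]
opening: 1.002
```

{"name": "jog_arm", "arguments": {
  "moves": [
    {"grip": 1, "translation": [0, 0, 0], "twist": [0, 0, 0]},
    {"grip": 1, "translation": [0, 0, 0], "twist": [0, 0, 0]},
    {"grip": 1, "translation": [0, 0, 0], "twist": [0, 0, 0]},
    {"grip": 1, "translation": [0, 0, 0], "twist": [0, 0, 0]},
    {"grip": 1, "translation": [0, 0, 0], "twist": [0, 0, 0]},
    {"grip": 1, "translation": [0, 0, 0], "twist": [0, 0, 0]},
    {"grip": 1, "translation": [0, 0, 0], "twist": [0, 0, 0]},
    {"grip": 1, "translation": [0, 0, 0], "twist": [0, 0, 0]}
  ],
  "squeeze": 30
}}

```text
clock: 9.7
eef_pos: [522.2, 156.3, 22.6]
tcp_rot: [3.142, -0.0, 0.497]
contact_force: [-1.1, 0.2, 6.4]
opening: 0.281
```

{"name": "jog_arm", "arguments": {
  "moves": [
    {"grip": 1, "translation": [0, 0, -0.015], "twist": [0, 0, 0]},
    {"grip": 1, "translation": [0, 0, -0.03], "twist": [0, 0, 0]},
    {"grip": 1, "translation": [0.002, -0.0295, -0.03], "twist": [0, 0, 0]},
    {"grip": 1, "translation": [0.002, -0.0295, -0.02], "twist": [0, 0, 0]},
    {"grip": 1, "translation": [0.002, -0.0295, 0], "twist": [0, 0, 0]},
    {"grip": 1, "translation": [0.002, -0.0295, 0], "twist": [0, 0, 0]},
    {"grip": 1, "translation": [0.002, -0.0295, 0], "twist": [0, 0, 0]},
    {"grip": 1, "translation": [0.002, -0.0295, 0], "twist": [0, 0, 0]},
    {"grip": 1, "translation": [0.002, -0.0295, 0], "twist": [0, 0, 0]},
    {"grip": 1, "translation": [0.003, -0.029, 0], "twist": [0, 0, 0]}
  ]
}}

```text
clock: 10.53
eef_pos: [423.8, 372.2, 116.8]
tcp_rot: [3.142, 0.0, 0.497]
contact_force: [0.9, 0.5, -0.3]
opening: 0.284
```

{"name": "jog_arm", "arguments": {
  "moves": [
    {"grip": 1, "translation": [0, 0, 0], "twist": [0, 0, 0]},
    {"grip": 1, "translation": [0, 0, 0], "twist": [0, 0, 0]},
    {"grip": 1, "translation": [0, 0, 0], "twist": [0, 0, 0]},
    {"grip": 1, "translation": [0, 0, 0], "twist": [0, 0, 0]}
  ]
}}

```text
clock: 10.87
eef_pos: [425.0, 370.1, 116.7]
tcp_rot: [3.141, 0.001, 0.496]
contact_force: [-0.1, 0.5, -0.2]
opening: 0.283
```

```bash
python3 look.py wrist w6
```

```text
[425.03780676 370.11018726 116.73708714] [3.14120568e+00 6.36690950e-04 4.96112277e-01] 0.2833113620896663
```

View pics/w6.png

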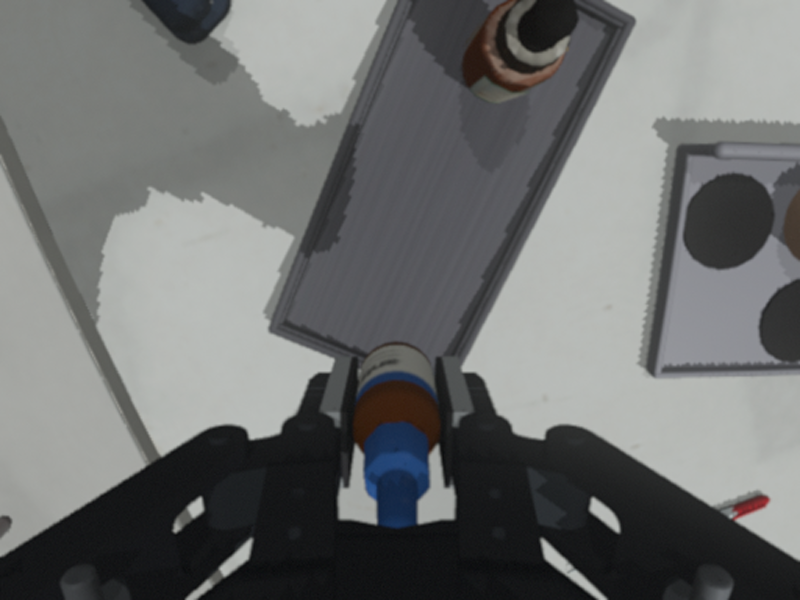

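{"name": "jog_arm", "arguments": {
  "moves": [
    {"grip": 1, "translation": [0, 0, 0.03], "twist": [0, 0, 0]},
    {"grip": 1, "translation": [0, 0, 0.03], "twist": [0, 0, 0]},
    {"grip": 1, "translation": [0, 0, 0.02], "twist": [0, 0, 0]},
    {"grip": 1, "translation": [0, 0, 0.008], "twist": [0, 0, 0]},
    {"grip": 1, "translation": [0, 0, 0.004], "twist": [0, 0, 0]},
    {"grip": 1, "translation": [0, 0, 0.001], "twist": [0, 0, 0]},
    {"grip": 1, "translation": [0, 0, 0.001], "twist": [0, 0, 0]},
    {"grip": 1, "translation": [0, 0, 0.001], "twist": [0, 0, 0]},
    {"grip": 1, "translation": [0, 0, 0], "twist": [0, 0, 0]},
    {"grip": 1, "translation": [0, 0, 0], "twist": [0, 0, 0]}
  ]
}}

```text
clock: 11.75
eef_pos: [425.2, 371.5, 22.8]
tcp_rot: [-3.141, -0.001, 0.497]
contact_force: [0.3, -0.3, -0.9]
opening: 0.278
```

{"name": "jog_arm", "arguments": {
  "moves": [
    {"grip": 1, "translation": [0, 0, 0.001], "twist": [0, 0, 0]},
    {"grip": 1, "translation": [0, 0, 0.001], "twist": [0, 0, 0]},
    {"grip": 1, "translation": [0, 0, 0.0005], "twist": [0, 0, 0]},
    {"grip": 1, "translation": [0, 0, 0], "twist": [0, 0, 0]},
    {"grip": 1, "translation": [0, 0, 0], "twist": [0, 0, 0]}
  ]
}}

```text
clock: 12.17
eef_pos: [424.9, 371.2, 19.6]
tcp_rot: [-3.141, -0.0, 0.497]
contact_force: [-0.9, -1.0, 3.2]
opening: 0.285
```

{"name": "jog_arm", "arguments": {
  "moves": [
    {"grip": 0, "translation": [0, 0, 0], "twist": [0, 0, 0]},
    {"grip": -0.4, "translation": [0, 0, 0], "twist": [0, 0, 0]},
    {"grip": -1, "translation": [0, 0, 0], "twist": [0, 0, 0]},
    {"grip": -1, "translation": [0, 0, 0], "twist": [0, 0, 0]},
    {"grip": -1, "translation": [0, 0, -0.02], "twist": [0, 0, 0]},
    {"grip": -1, "translation": [0, 0, -0.035], "twist": [0, 0, 0]},
    {"grip": -1, "translation": [0, 0, -0.035], "twist": [0, 0, 0]},
    {"grip": -1, "translation": [0, 0, -0.035], "twist": [0, 0, 0]},
    {"grip": -1, "translation": [0, 0, 0], "twist": [0, 0, 0]},
    {"grip": -1, "translation": [0, 0, 0], "twist": [0, 0, 0]}
  ]
}}

```text
clock: 13.0
eef_pos: [426.0, 372.1, 146.7]
tcp_rot: [-3.141, -0.005, 0.497]
contact_force: [-0.2, -0.2, 0.4]
opening: 1.0
```

{"name": "jog_arm", "arguments": {
  "moves": [
    {"grip": -1, "translation": [0.004, 0.032, 0], "twist": [0, 0, 0]},
    {"grip": -1, "translation": [0.004, 0.032, 0], "twist": [0, 0, 0]},
    {"grip": -1, "translation": [0.004, 0.032, 0], "twist": [0, 0, 0]},
    {"grip": -1, "translation": [0.004, 0.032, 0], "twist": [0, 0, 0]},
    {"grip": -1, "translation": [0.004, 0.032, 0], "twist": [0, 0, 0]},
    {"grip": -1, "translation": [0.004, 0.032, 0], "twist": [0, 0, 0]},
    {"grip": -1, "translation": [0.004, 0.032, 0], "twist": [0, 0, 0]},
    {"grip": -1, "translation": [0.004, 0.032, 0], "twist": [0, 0, 0]},
    {"grip": -1, "translation": [0.005, 0.032, 0.02], "twist": [0, 0, 0]},
    {"grip": -1, "translation": [0, 0.003, 0.016], "twist": [0, 0, 0]}
  ]
}}

```text
clock: 13.83
eef_pos: [598.8, 129.1, 107.0]
tcp_rot: [3.14, -0.001, 0.494]
contact_force: [-0.5, 0.1, 0.1]
opening: 0.999
```

{"name": "jog_arm", "arguments": {
  "moves": [
    {"grip": -1, "translation": [0, 0, 0], "twist": [0, 0, 0]},
    {"grip": -1, "translation": [0, 0, 0], "twist": [0, 0, 0]},
    {"grip": -1, "translation": [0, 0, 0], "twist": [0, 0, 0]},
    {"grip": -1, "translation": [0, 0, 0], "twist": [0, 0, 0]}
  ]
}}

```text
clock: 14.17
eef_pos: [595.9, 133.9, 109.0]
tcp_rot: [-3.142, -0.0, 0.498]
contact_force: [-0.1, 0.5, 0.8]
opening: 1.0
```

```bash
python3 look.py wrist w7
```

```text
[595.88644864 133.90326472 109.00982357] [-3.14157825e+00 -4.68935693e-04  4.97932282e-01] 1.000243946814423
```

View pics/w7.png

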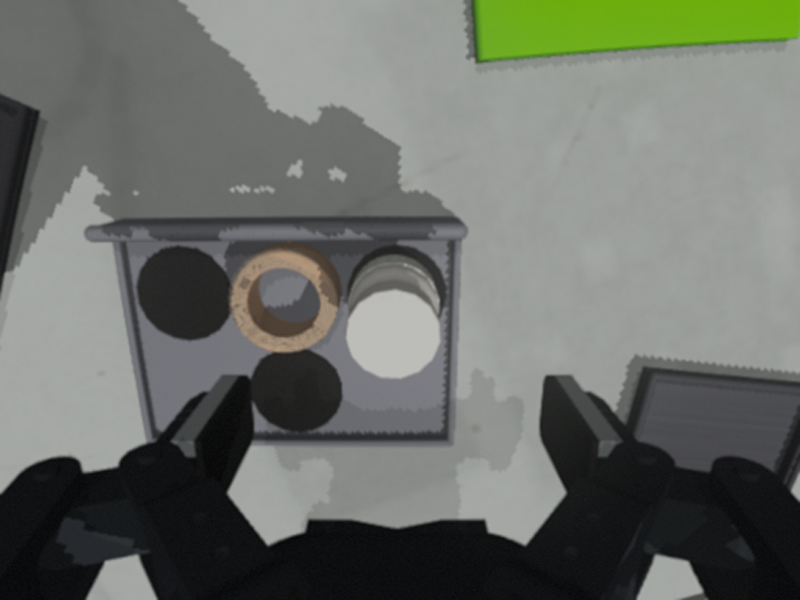

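```bash
python3 - <<'E'
from rig import r
from h import *
W=np.load("pics/w7.npz"); c=r.calibration("wrist"); c["R"]=W["R"]; c["t"]=W["t"]
h=cv2.cvtColor(W["p"],cv2.COLOR_RGB2HSV)
def big(m,b):
    x0,y0,x1,y1=b; mm=np.zeros_like(m); mm[y0:y1,x0:x1]=m[y0:y1,x0:x1]
    return max(cv2.findContours(mm,0,cv2.CHAIN_APPROX_NONE)[0],key=cv2.contourArea)
dk=cv2.inRange(h,(0,0,0),(180,255,60))
for n,b,m,z in (("iodisc",(85,153,150,220),dk,7),("dropdisc",(162,222,222,278),dk,7),("roll",(145,152,218,228),cv2.inRange(h,(3,50,80),(22,220,255)),30),("jar",(220,180,285,245),cv2.inRange(h,(0,0,160),(180,40,255)),69)):
    cn=big(m,b); w=onplane(c,cn[:,0],z)[:,:2].astype(np.float32); print(n,len(cn),cv2.minEnclosingCircle(w),cv2.fitEllipse(w))
E
```

```text
iodisc 170 ((543.2197875976562, 231.5048065185547), 25.729717254638672) ((543.0944213867188, 231.9384002685547), (49.2406120300293, 50.26177215576172), 95.03584289550781)
dropdisc 159 ((519.7840576171875, 155.23484802246094), 26.618745803833008) ((520.183837890625, 155.3760223388672), (49.096397399902344, 50.57746505737305), 104.32415008544922)
roll 190 ((573.8330688476562, 181.4979248046875), 26.855512619018555) ((573.400146484375, 182.1125946044922), (49.42865753173828, 52.26777648925781), 87.33629608154297)
jar 162 ((596.6145629882812, 135.27847290039062), 18.755380630493164) ((596.6060791015625, 135.32798767089844), (36.5451545715332, 36.711997985839844), 81.73490142822266)
```

{"name": "jog_arm", "arguments": {
  "moves": [
    {"grip": -1, "translation": [0.001, 0, 0.03], "twist": [0, 0, 0]},
    {"grip": -1, "translation": [0, 0, 0.025], "twist": [0, 0, 0]},
    {"grip": -1, "translation": [0, 0, 0.015], "twist": [0, 0, 0]},
    {"grip": -1, "translation": [0, 0, 0.005], "twist": [0, 0, 0]},
    {"grip": -1, "translation": [0, 0, 0], "twist": [0, 0, 0]},
    {"grip": -1, "translation": [0, 0, 0], "twist": [0, 0, 0]},
    {"grip": -1, "translation": [0, 0, 0], "twist": [0, 0, 0]}
  ]
}}

```text
clock: 14.8
eef_pos: [597.9, 133.9, 35.0]
tcp_rot: [3.141, -0.002, 0.497]
contact_force: [0.4, 0.3, 0.7]
opening: 0.998
```

{"name": "jog_arm", "arguments": {
  "moves": [
    {"grip": 1, "translation": [0, 0, 0], "twist": [0, 0, 0]},
    {"grip": 1, "translation": [0, 0, 0], "twist": [0, 0, 0]},
    {"grip": 1, "translation": [0, 0, 0], "twist": [0, 0, 0]},
    {"grip": 1, "translation": [0, 0, 0], "twist": [0, 0, 0]},
    {"grip": 1, "translation": [0, 0, 0], "twist": [0, 0, 0]},
    {"grip": 1, "translation": [0, 0, 0], "twist": [0, 0, 0]},
    {"grip": 1, "translation": [0, 0, 0], "twist": [0, 0, 0]},
    {"grip": 1, "translation": [0, 0, 0], "twist": [0, 0, 0]}
  ],
  "squeeze": 40
}}

```text
clock: 15.47
eef_pos: [597.2, 133.5, 34.4]
tcp_rot: [3.142, -0.001, 0.497]
contact_force: [-3.1, 0.4, 8.2]
opening: 0.455
```

```bash
python3 look.py wrist w8
```

```text
[597.24429107 133.53167427  34.43522638] [ 3.14154319e+00 -7.02255711e-04  4.96663867e-01] 0.45512963988509386
```

View pics/w8.png

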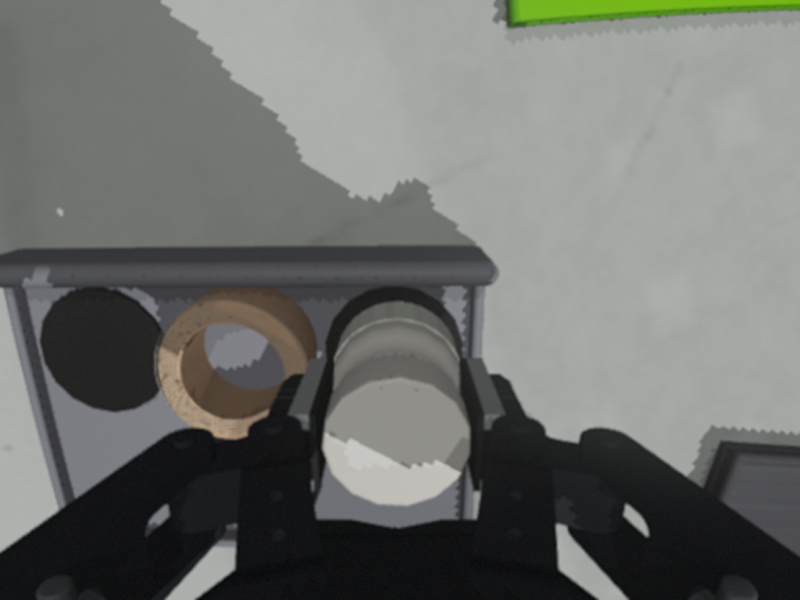

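{"name": "jog_arm", "arguments": {
  "moves": [
    {"grip": 1, "translation": [0, 0, -0.015], "twist": [0, 0, 0]},
    {"grip": 1, "translation": [0, 0, -0.035], "twist": [0, 0, 0]},
    {"grip": 1, "translation": [0, 0, -0.035], "twist": [0, 0, 0]},
    {"grip": 1, "translation": [0, -0.023, -0.03], "twist": [0, 0, 0]},
    {"grip": 1, "translation": [0.002, -0.035, 0], "twist": [0, 0, 0]},
    {"grip": 1, "translation": [0.002, -0.035, 0], "twist": [0, 0, 0]},
    {"grip": 1, "translation": [0.002, -0.035, 0], "twist": [0, 0, 0]},
    {"grip": 1, "translation": [0.002, -0.035, 0], "twist": [0, 0, 0]},
    {"grip": 1, "translation": [0.002, -0.035, 0], "twist": [0, 0, 0]},
    {"grip": 1, "translation": [0.002, -0.035, 0], "twist": [0, 0, 0]}
  ]
}}

```text
clock: 16.35
eef_pos: [495.5, 345.3, 148.7]
tcp_rot: [-3.142, -0.0, 0.497]
contact_force: [0.6, -0.3, -1.1]
opening: 0.453
```

{"name": "jog_arm", "arguments": {
  "moves": [
    {"grip": 1, "translation": [0.003, -0.035, 0], "twist": [0, 0, 0]},
    {"grip": 1, "translation": [0, 0, 0], "twist": [0, 0, 0]},
    {"grip": 1, "translation": [0, 0, 0], "twist": [0, 0, 0]},
    {"grip": 1, "translation": [0, 0, 0], "twist": [0, 0, 0]},
    {"grip": 1, "translation": [0, 0, 0], "twist": [0, 0, 0]}
  ]
}}

```text
clock: 16.77
eef_pos: [482.7, 375.1, 148.4]
tcp_rot: [3.141, 0.0, 0.496]
contact_force: [0.7, -0.3, -0.5]
opening: 0.45
```

```bash
python3 look.py wrist w9
```

```text
[482.74412365 375.10457706 148.37148491] [3.14121727e+00 3.84843007e-04 4.96029833e-01] 0.44988371323892284
```

View pics/w9.png

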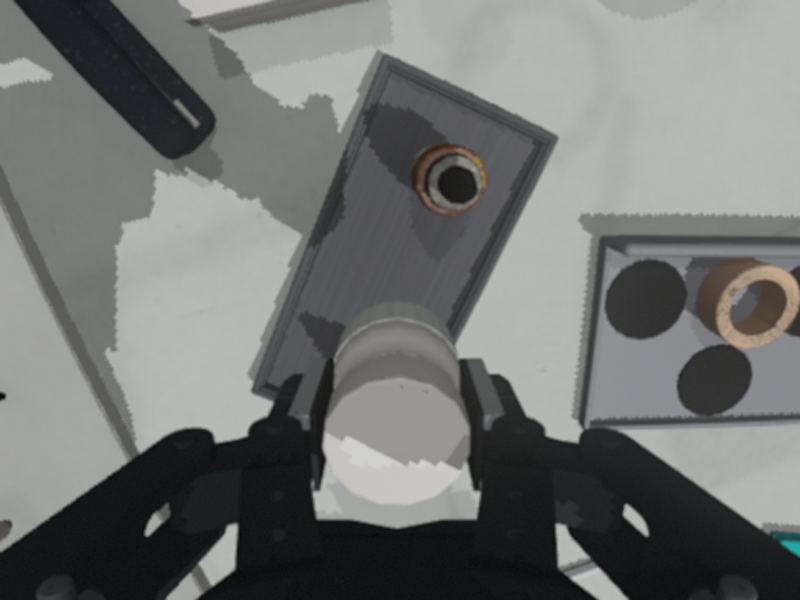

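{"name": "jog_arm", "arguments": {
  "moves": [
    {"grip": 1, "translation": [0, 0, 0.03], "twist": [0, 0, 0]},
    {"grip": 1, "translation": [0, 0, 0.03], "twist": [0, 0, 0]},
    {"grip": 1, "translation": [0, 0, 0.03], "twist": [0, 0, 0]},
    {"grip": 1, "translation": [0, 0, 0.015], "twist": [0, 0, 0]},
    {"grip": 1, "translation": [0, 0, 0.007], "twist": [0, 0, 0]},
    {"grip": 1, "translation": [0, 0, 0.002], "twist": [0, 0, 0]},
    {"grip": 1, "translation": [0, 0, 0.001], "twist": [0, 0, 0]},
    {"grip": 1, "translation": [0, 0, 0], "twist": [0, 0, 0]},
    {"grip": 1, "translation": [0, 0, 0], "twist": [0, 0, 0]},
    {"grip": 1, "translation": [0, 0, 0], "twist": [0, 0, 0]}
  ]
}}

```text
clock: 17.65
eef_pos: [483.1, 376.6, 34.7]
tcp_rot: [-3.141, -0.002, 0.497]
contact_force: [0.2, 0.4, -1.1]
opening: 0.45
```

{"name": "jog_arm", "arguments": {
  "moves": [
    {"grip": 1, "translation": [0, 0, 0.001], "twist": [0, 0, 0]},
    {"grip": 1, "translation": [0, 0, 0.001], "twist": [0, 0, 0]},
    {"grip": 1, "translation": [0, 0, 0.001], "twist": [0, 0, 0]},
    {"grip": 1, "translation": [0, 0, 0], "twist": [0, 0, 0]},
    {"grip": 1, "translation": [0, 0, 0], "twist": [0, 0, 0]}
  ]
}}

```text
clock: 18.07
eef_pos: [482.7, 376.4, 31.5]
tcp_rot: [-3.141, -0.001, 0.497]
contact_force: [-1.7, -1.6, 9.0]
opening: 0.456
```

{"name": "jog_arm", "arguments": {
  "moves": [
    {"grip": -0.3, "translation": [0, 0, 0], "twist": [0, 0, 0]},
    {"grip": -0.6, "translation": [0, 0, 0], "twist": [0, 0, 0]},
    {"grip": -1, "translation": [0, 0, 0], "twist": [0, 0, 0]},
    {"grip": -1, "translation": [0, 0, 0], "twist": [0, 0, 0]},
    {"grip": -1, "translation": [0, 0, -0.02], "twist": [0, 0, 0]},
    {"grip": -1, "translation": [0, 0, -0.035], "twist": [0, 0, 0]},
    {"grip": -1, "translation": [0, 0, -0.035], "twist": [0, 0, 0]},
    {"grip": -1, "translation": [0, 0, -0.035], "twist": [0, 0, 0]},
    {"grip": -1, "translation": [0, 0, 0], "twist": [0, 0, 0]},
    {"grip": -1, "translation": [0, 0, 0], "twist": [0, 0, 0]}
  ]
}}

```text
clock: 18.9
eef_pos: [483.6, 377.1, 157.8]
tcp_rot: [-3.141, -0.005, 0.497]
contact_force: [0.8, -0.4, 0.0]
opening: 0.996
```

```bash
python3 look.py wrist w10; python3 look.py scene s10 150 100 330 250
```

```text
[483.60052627 377.09079126 157.76600914] [-3.14083155 -0.00452117  0.49680173] 0.9963981108094249
[482.55144361 376.27616028 155.87768612] [-3.14141249e+00 -1.18171540e-03  4.96852645e-01] 0.9998719868908297
```

View pics/s10.png

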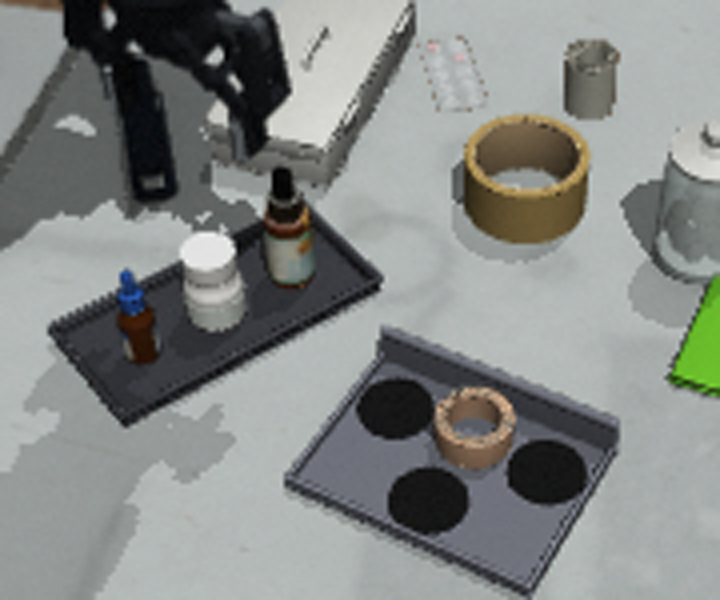

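The scene crop shows all three standing in the long tray, with the dropper at (140,330), the jar at (213,285) and the iodine at (288,235). The roll is alone in the caddy. Before setting the height for the roll I'll measure how far the fingertips retract with opening.

```bash
python3 - <<'E'
from rig import r
from h import *
from scipy.spatial.transform import Rotation as Ro
poses={"w10":([483.6,377.1,157.77],[-3.1408,-.0045,.4968]),"w8":([597.24,133.53,34.44],[3.1415,-.0007,.4967]),"w3":([548.16,234.70,46.21],[3.1414,-.0029,.4968]),"w6":([425.04,370.11,116.74],[3.1412,.0006,.4961])}
c=r.calibration("wrist")
for n,(e,a) in poses.items():
    W=np.load(f"pics/{n}.npz"); c["R"]=W["R"]; c["t"]=W["t"]; d=W["d"]
    v,u=np.mgrid[200:384,60:460]; uv=np.c_[u.ravel(),v.ravel()]; X=depthpts(c,d,uv); ok=d[uv[:,1],uv[:,0]]>0
    R=Ro.from_euler("xyz",a).as_matrix(); L=(X-e)@R
    for sgn in (1,-1):
        k=ok&(np.abs(L[:,0])<16)&(sgn*L[:,1]>8)&(sgn*L[:,1]<62)&(L[:,2]>-40)&(L[:,2]<12)
        k&=W["p"][uv[:,1],uv[:,0]].max(1)<125
        z=L[k,2]; print(n,sgn,k.sum(), np.round(np.percentile(z,[50,90,97,100]),1) if k.sum() else None, np.round(L[k][z>np.percentile(z,90)].mean(0),1) if k.sum() else None)
E
```

```text
w10 1 1642 [-29.7 -18.9 -15.5 -12.7] [  1.8  43.6 -16.6]
w10 -1 1616 [-29.7 -18.9 -15.9 -13.5] [  1.8 -42.6 -16.7]
w8 1 2353 [-26.7  -7.1   0.5  11.8] [11.7 17.6 -2. ]
w8 -1 2847 [-18.1   5.6   9.7  12. ] [ -0.9 -39.9   8.2]
w3 1 2540 [-25.3  -7.1   3.4  11.8] [ 7.9 13.4  0.3]
w3 -1 2568 [-23.   -7.5   3.7  11.6] [  8.2 -13.   -0.1]
w6 1 1976 [-25.   -8.3   0.1  11.7] [ 6.6 12.4 -2. ]
w6 -1 1847 [-25.1  -8.6  -0.8  12. ] [  6.8 -12.   -2.7]
```

{"name": "jog_arm", "arguments": {
  "moves": [
    {"grip": -1, "translation": [-0.002, 0.0305, 0], "twist": [0, 0, 0]},
    {"grip": -1, "translation": [-0.002, 0.0305, 0], "twist": [0, 0, 0]},
    {"grip": -1, "translation": [-0.002, 0.0305, 0], "twist": [0, 0, 0]},
    {"grip": -1, "translation": [-0.002, 0.0305, 0], "twist": [0, 0, 0]},
    {"grip": -1, "translation": [-0.002, 0.0305, 0], "twist": [0, 0, 0]},
    {"grip": -1, "translation": [-0.002, 0.0305, 0.02], "twist": [0, 0, 0]},
    {"grip": -1, "translation": [-0.001, 0.03, 0.03], "twist": [0, 0, 0]},
    {"grip": -1, "translation": [0, 0, 0.02], "twist": [0, 0, 0]},
    {"grip": -1, "translation": [0, 0, 0], "twist": [0, 0, 0]},
    {"grip": -1, "translation": [0, 0, 0], "twist": [0, 0, 0]}
  ]
}}

```text
clock: 19.83
eef_pos: [570.5, 182.5, 83.8]
tcp_rot: [-3.14, 0.005, 0.496]
contact_force: [0.1, -0.7, 1.3]
opening: 1.001
```

{"name": "jog_arm", "arguments": {
  "moves": [
    {"grip": -1, "translation": [0, 0, 0], "twist": [0, 0, 0]},
    {"grip": -1, "translation": [0, 0, 0], "twist": [0, 0, 0]},
    {"grip": -1, "translation": [0, 0, 0], "twist": [0, 0, 0]}
  ]
}}

```text
clock: 20.08
eef_pos: [572.7, 184.3, 87.2]
tcp_rot: [3.141, -0.002, 0.498]
contact_force: [0.3, 0.1, 0.2]
opening: 1.0
```

```bash
python3 look.py wrist w11; python3 - <<'E'
from rig import r
from h import *
W=np.load("pics/w11.npz"); c=r.calibration("wrist"); c["R"]=W["R"]; c["t"]=W["t"]
h=cv2.cvtColor(W["p"],cv2.COLOR_RGB2HSV); m=cv2.inRange(h,(3,50,80),(22,220,255)); m[:,:190]=0; m[:,320:]=0; m[:100]=0
cn=max(cv2.findContours(m,0,1)[0],key=cv2.contourArea); w=onplane(c,cn[:,0],30)[:,:2].astype(np.float32); print(cn[:,0].min(0),cn[:,0].max(0),cv2.minEnclosingCircle(w))
E
```

```text
[572.71247779 184.25353602  87.2153315 ] [ 3.14130050e+00 -1.86158811e-03  4.98033332e-01] 1.0000469299289843
[218 168] [294 243] ((573.6780395507812, 183.01437377929688), 27.397085189819336)
```

View pics/w11.png

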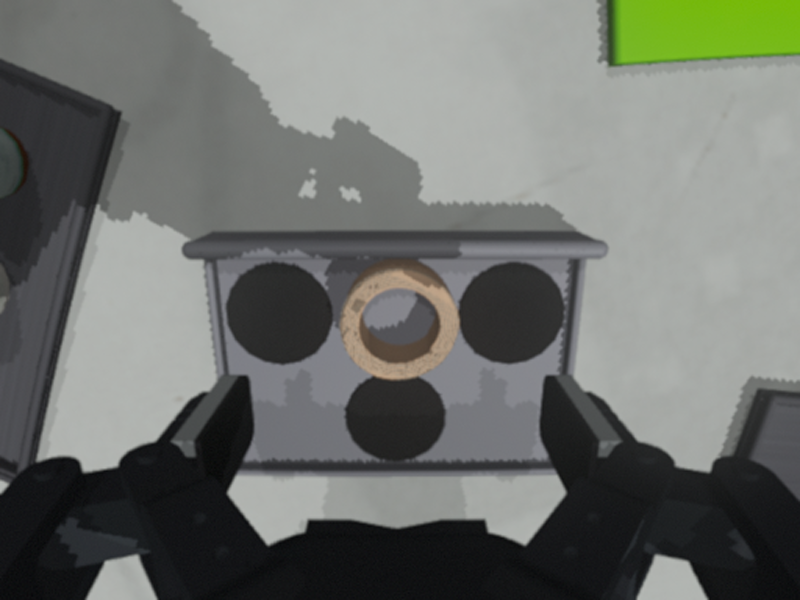

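{"name": "jog_arm", "arguments": {
  "moves": [
    {"grip": -1, "translation": [0, 0.001, 0.03], "twist": [0, 0, 0]},
    {"grip": -1, "translation": [0, 0, 0.025], "twist": [0, 0, 0]},
    {"grip": -1, "translation": [0, 0, 0.015], "twist": [0, 0, 0]},
    {"grip": -1, "translation": [0, 0, 0.008], "twist": [0, 0, 0]},
    {"grip": -1, "translation": [0, 0, 0.003], "twist": [0, 0, 0]},
    {"grip": -1, "translation": [0, 0, 0], "twist": [0, 0, 0]},
    {"grip": -1, "translation": [0, 0, 0], "twist": [0, 0, 0]},
    {"grip": -1, "translation": [0, 0, 0], "twist": [0, 0, 0]}
  ]
}}

```text
clock: 20.8
eef_pos: [573.6, 182.7, 6.2]
tcp_rot: [3.141, -0.002, 0.497]
contact_force: [-0.0, -0.2, 0.3]
opening: 1.004
```

{"name": "jog_arm", "arguments": {
  "moves": [
    {"grip": 1, "translation": [0, 0, 0], "twist": [0, 0, 0]},
    {"grip": 1, "translation": [0, 0, 0], "twist": [0, 0, 0]},
    {"grip": 1, "translation": [0, 0, 0], "twist": [0, 0, 0]},
    {"grip": 1, "translation": [0, 0, 0], "twist": [0, 0, 0]},
    {"grip": 1, "translation": [0, 0, 0], "twist": [0, 0, 0]},
    {"grip": 1, "translation": [0, 0, 0], "twist": [0, 0, 0]},
    {"grip": 1, "translation": [0, 0, 0], "twist": [0, 0, 0]}
  ],
  "squeeze": 40
}}

```text
clock: 21.38
eef_pos: [573.1, 182.4, 5.9]
tcp_rot: [3.141, -0.001, 0.497]
contact_force: [-2.1, -0.5, 6.0]
opening: 0.598
```

{"name": "jog_arm", "arguments": {
  "moves": [
    {"grip": 1, "translation": [0, 0, -0.015], "twist": [0, 0, 0]},
    {"grip": 1, "translation": [0, 0, -0.035], "twist": [0, 0, 0]},
    {"grip": 1, "translation": [-0.01, 0.01, -0.035], "twist": [0, 0, 0]},
    {"grip": 1, "translation": [-0.022, 0.032, -0.01], "twist": [0, 0, 0]},
    {"grip": 1, "translation": [-0.023, 0.033, 0], "twist": [0, 0, 0]},
    {"grip": 1, "translation": [-0.023, 0.033, 0], "twist": [0, 0, 0]},
    {"grip": 1, "translation": [-0.023, 0.033, 0], "twist": [0, 0, 0]},
    {"grip": 1, "translation": [-0.023, 0.033, 0], "twist": [0, 0, 0]},
    {"grip": 1, "translation": [-0.023, 0.033, 0], "twist": [0, 0, 0]},
    {"grip": 1, "translation": [-0.023, 0.031, 0], "twist": [0, 0, 0]}
  ]
}}

```text
clock: 22.22
eef_pos: [536.4, -110.0, 100.4]
tcp_rot: [3.141, -0.001, 0.497]
contact_force: [-0.1, -0.6, -0.7]
opening: 0.601
```

{"name": "jog_arm", "arguments": {
  "moves": [
    {"grip": 1, "translation": [0, 0, 0], "twist": [0, 0, 0]},
    {"grip": 1, "translation": [0, 0, 0], "twist": [0, 0, 0]},
    {"grip": 1, "translation": [0, 0, 0], "twist": [0, 0, 0]},
    {"grip": 1, "translation": [0, 0, 0], "twist": [0, 0, 0]}
  ]
}}

```text
clock: 22.55
eef_pos: [536.8, -107.0, 100.0]
tcp_rot: [-3.141, -0.0, 0.498]
contact_force: [-0.5, 0.4, -0.8]
opening: 0.603
```

```bash
python3 look.py wrist w12
```

```text
[ 536.8298197  -106.96943901  100.04394317] [-3.14136956e+00 -1.31877252e-04  4.97550801e-01] 0.6034155667482226
```

View pics/w12.png

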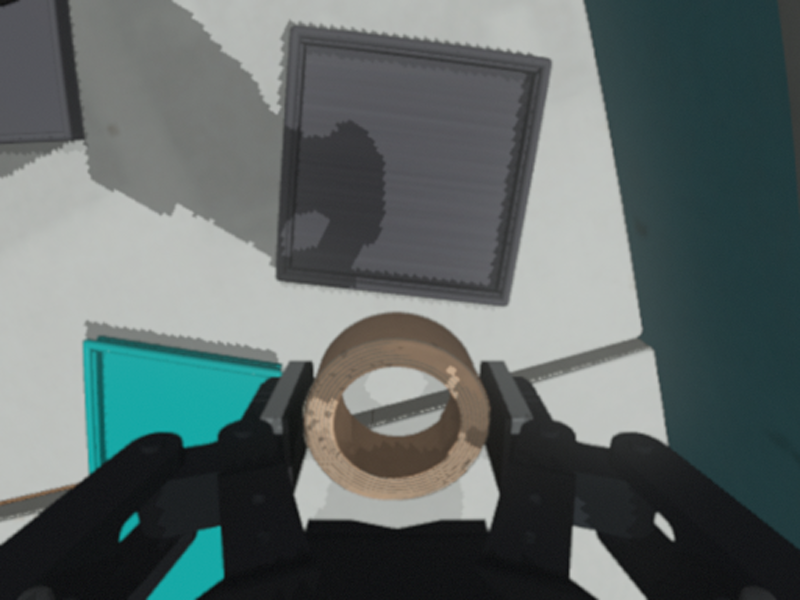

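The tray is fully in view, with its rim corners at about (289,24), (550,60), (507,304) and (277,280) in the picture. The roll is held level between the pads.

```bash
python3 - <<'E'
from rig import r
from h import *
W=np.load("pics/w12.npz"); c=r.calibration("wrist"); c["R"]=W["R"]; c["t"]=W["t"]; k=1.5625
q=onplane(c,np.array([[289,24],[550,60],[507,304],[277,280]])/k-.2,15)[:,:2]
print(q,q.mean(0)); print([np.linalg.norm(q[i]-q[(i+1)%4]) for i in range(4)])
d=q[0]-q[3]; print("yaw",np.degrees(np.arctan2(d[1],d[0])))
e=[536.83,-106.97]; t=q.mean(0)-e; a=.4975; print("to go tool",t[0]*np.cos(a)+t[1]*np.sin(a), t[0]*np.sin(a)-t[1]*np.cos(a))
h=cv2.cvtColor(W["p"],cv2.COLOR_RGB2HSV); m=cv2.inRange(h,(0,0,0),(180,255,125)); m[:,:172]=0;m[:,356:]=0;m[:12]=0;m[198:]=0
cn=max(cv2.findContours(m,0,1)[0],key=cv2.contourArea); ap=cv2.approxPolyDP(cn,8,True)[:,0]; print(ap.tolist())
E
```

```text
[[ 625.10364265   -7.52852673]
 [ 666.25136408 -112.96475514]
 [ 562.95810399 -154.724943  ]
 [ 520.41151064  -51.11723699]] [593.68115534 -81.58386546]
[np.float64(113.18097561330376), np.float64(111.41548756337818), np.float64(112.00343454503037), np.float64(113.40378373704586)]
yaw 22.604469333138002
to go tool 62.074593482889654 4.822295533325768
[[185, 14], [181, 68], [172, 71], [177, 178], [323, 195], [352, 39]]
```

{"name": "jog_arm", "arguments": {
  "moves": [
    {"grip": 1, "translation": [0.031, 0.0025, 0], "twist": [0, 0, 0]},
    {"grip": 1, "translation": [0.0305, 0.002, 0.02], "twist": [0, 0, 0]},
    {"grip": 1, "translation": [0, 0, 0.03], "twist": [0, 0, 0]},
    {"grip": 1, "translation": [0, 0, 0.02], "twist": [0, 0, 0]},
    {"grip": 1, "translation": [0, 0, 0.012], "twist": [0, 0, 0]},
    {"grip": 1, "translation": [0, 0, 0.006], "twist": [0, 0, 0]},
    {"grip": 1, "translation": [0, 0, 0.003], "twist": [0, 0, 0]},
    {"grip": 1, "translation": [0, 0, 0], "twist": [0, 0, 0]},
    {"grip": 1, "translation": [0, 0, 0], "twist": [0, 0, 0]},
    {"grip": 1, "translation": [0, 0, 0], "twist": [0, 0, 0]}
  ]
}}

```text
clock: 23.43
eef_pos: [593.7, -82.8, 10.2]
tcp_rot: [3.14, -0.002, 0.497]
contact_force: [-0.8, 0.1, -0.3]
opening: 0.604
```

{"name": "jog_arm", "arguments": {
  "moves": [
    {"grip": 1, "translation": [0, 0, 0.002], "twist": [0, 0, 0]},
    {"grip": 1, "translation": [0, 0, 0.001], "twist": [0, 0, 0]},
    {"grip": 1, "translation": [0, 0, 0.001], "twist": [0, 0, 0]},
    {"grip": 1, "translation": [0, 0, 0], "twist": [0, 0, 0]},
    {"grip": 1, "translation": [0, 0, 0], "twist": [0, 0, 0]},
    {"grip": 1, "translation": [0, 0, 0], "twist": [0, 0, 0]}
  ]
}}

```text
clock: 23.93
eef_pos: [592.9, -82.6, 5.0]
tcp_rot: [3.142, 0.0, 0.497]
contact_force: [0.5, 0.1, -1.1]
opening: 0.596
```

{"name": "jog_arm", "arguments": {
  "moves": [
    {"grip": -0.3, "translation": [0, 0, 0], "twist": [0, 0, 0]},
    {"grip": -0.4, "translation": [0, 0, 0], "twist": [0, 0, 0]},
    {"grip": -0.4, "translation": [0, 0, 0], "twist": [0, 0, 0]},
    {"grip": -0.4, "translation": [0, 0, 0], "twist": [0, 0, 0]},
    {"grip": -0.4, "translation": [0, 0, -0.01], "twist": [0, 0, 0]},
    {"grip": -0.4, "translation": [0, 0, -0.02], "twist": [0, 0, 0]},
    {"grip": -0.4, "translation": [-0.01, 0, -0.035], "twist": [0, 0, 0]},
    {"grip": -1, "translation": [-0.025, 0, -0.03], "twist": [0, 0, 0]},
    {"grip": -1, "translation": [-0.025, 0, -0.03], "twist": [0, 0, 0]},
    {"grip": -1, "translation": [0, 0, -0.02], "twist": [0, 0, 0]}
  ]
}}

```text
clock: 24.77
eef_pos: [537.1, -112.4, 152.8]
tcp_rot: [3.141, 0.001, 0.496]
contact_force: [0.7, -1.4, -1.3]
opening: 0.997
```

{"name": "jog_arm", "arguments": {
  "moves": [
    {"grip": -1, "translation": [0, 0, 0], "twist": [0, 0, 0]},
    {"grip": -1, "translation": [0, 0, 0], "twist": [0, 0, 0]},
    {"grip": -1, "translation": [0, 0, 0], "twist": [0, 0, 0]}
  ]
}}

```text
clock: 25.02
eef_pos: [540.2, -111.1, 150.0]
tcp_rot: [3.141, -0.0, 0.497]
contact_force: [0.5, 0.0, 0.2]
opening: 1.003
```

```bash
python3 look.py wrist w13; python3 - <<'E'
from rig import r
from h import *
W=np.load("pics/w13.npz"); c=r.calibration("wrist"); c["R"]=W["R"]; c["t"]=W["t"]
h=cv2.cvtColor(W["p"],cv2.COLOR_RGB2HSV); m=cv2.inRange(h,(3,50,80),(22,220,255)); m[230:]=0
cn=max(cv2.findContours(m,0,1)[0],key=cv2.contourArea); w=onplane(c,cn[:,0],29)[:,:2].astype(np.float32); print(cn[:,0].min(0),cn[:,0].max(0),cv2.minEnclosingCircle(w))
E
```

```text
[ 540.15518244 -111.0598011   150.03448713] [ 3.14147162e+00 -2.28071531e-04  4.96805121e-01] 1.0033738313939253
[223  80] [285 143] ((592.1387939453125, -83.50304412841797), 26.07949447631836)
```

View pics/w13.png

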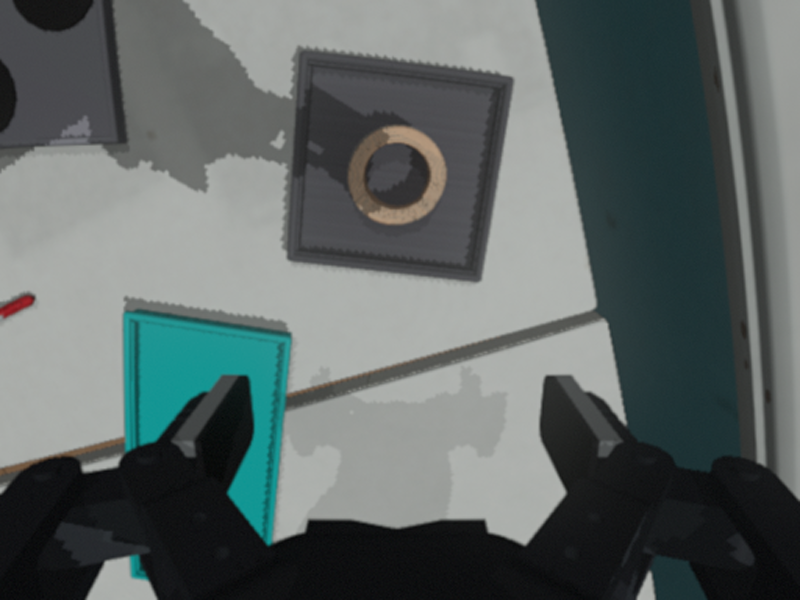

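```bash
python3 - <<'E'
from rig import r
from h import *
W=np.load("pics/w13.npz"); c=r.calibration("wrist"); c["R"]=W["R"]; c["t"]=W["t"]; k=1.5625
q=onplane(c,np.array([[298,48],[513,77],[479,281],[287,259]])/k-.2,15)[:,:2]; print(q.mean(0),[np.linalg.norm(q[i]-q[(i+1)%4]) for i in range(4)])
E
```

```text
[593.86207168 -81.22490993] [np.float64(114.26738941203021), np.float64(112.77428118842803), np.float64(112.46517666830775), np.float64(113.71693363103329)]
```

{"name": "jog_arm", "arguments": {
  "moves": [
    {"grip": -1, "translation": [0.014, -0.035, 0], "twist": [0, 0, 0]},
    {"grip": -1, "translation": [0.014, -0.035, 0], "twist": [0, 0, 0]},
    {"grip": -1, "translation": [0.014, -0.035, 0], "twist": [0, 0, 0]},
    {"grip": -1, "translation": [0.014, -0.035, 0], "twist": [0, 0, 0]},
    {"grip": -1, "translation": [0.014, -0.035, 0], "twist": [0, 0, 0]},
    {"grip": -1, "translation": [0.014, -0.035, 0], "twist": [0, 0, 0]},
    {"grip": -1, "translation": [0.014, -0.035, 0], "twist": [0, 0, 0]},
    {"grip": -1, "translation": [0.014, -0.035, 0], "twist": [0, 0, 0]},
    {"grip": -1, "translation": [0.014, -0.035, 0], "twist": [0, 0, 0]},
    {"grip": -1, "translation": [0.014, -0.035, 0], "twist": [0, 0, 0]}
  ]
}}

```text
clock: 25.9
eef_pos: [495.2, 265.1, 148.5]
tcp_rot: [-3.142, 0.002, 0.497]
contact_force: [0.2, -0.9, -0.0]
opening: 1.001
```

{"name": "jog_arm", "arguments": {
  "moves": [
    {"grip": -1, "translation": [0.014, -0.035, 0], "twist": [0, 0, 0]},
    {"grip": -1, "translation": [0.014, -0.035, 0], "twist": [0, 0, 0]},
    {"grip": -1, "translation": [0.014, -0.035, 0], "twist": [0, 0, 0]},
    {"grip": -1, "translation": [0, 0, 0], "twist": [0, 0, 0]},
    {"grip": -1, "translation": [0, 0, 0], "twist": [0, 0, 0]},
    {"grip": -1, "translation": [0, 0, 0], "twist": [0, 0, 0]},
    {"grip": -1, "translation": [0, 0, 0], "twist": [0, 0, 0]}
  ]
}}

```text
clock: 26.48
eef_pos: [482.9, 374.4, 149.0]
tcp_rot: [3.141, 0.002, 0.496]
contact_force: [-0.5, -0.2, 0.0]
opening: 1.003
```

```bash
python3 look.py wrist w14; python3 - <<'E'
from rig import r; import numpy as np
s=r.sense(); e=s["eef_pos"]; a=s["tcp_rot"][2]; t=np.array([482.7,376.4])-e[:2]; print(t[0]*np.cos(a)+t[1]*np.sin(a), t[0]*np.sin(a)-t[1]*np.cos(a), e, a)
E
```

```text
[482.94250937 374.36971986 149.02675543] [3.14101675e+00 2.05358825e-03 4.96346941e-01] 1.0025389648050993
0.5860257158879144 -2.1248597899326414 [483.19538059 374.25219802 149.33365866] 0.4957864213443006
```

View pics/w14.png

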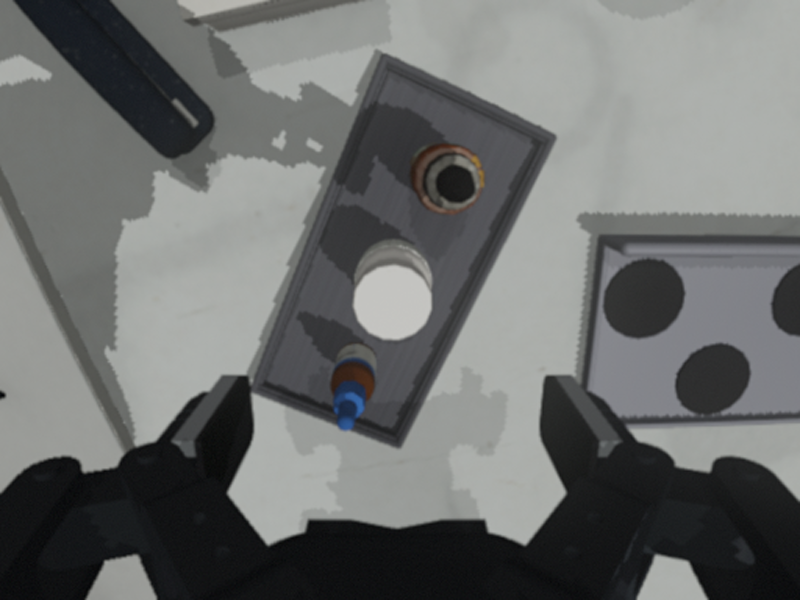

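{"name": "jog_arm", "arguments": {
  "moves": [
    {"grip": -1, "translation": [0, -0.002, 0.025], "twist": [0, 0, 0]},
    {"grip": -1, "translation": [0, 0, 0.035], "twist": [0, 0, 0]},
    {"grip": -1, "translation": [0, 0, 0.03], "twist": [0, 0, 0]},
    {"grip": -1, "translation": [0, 0, 0.018], "twist": [0, 0, 0]},
    {"grip": -1, "translation": [0, 0, 0.009], "twist": [0, 0, 0]},
    {"grip": -1, "translation": [0, 0, 0], "twist": [0, 0, 0]},
    {"grip": -1, "translation": [0, 0, 0], "twist": [0, 0, 0]},
    {"grip": -1, "translation": [0, 0, 0], "twist": [0, 0, 0]},
    {"grip": -1, "translation": [0, 0, 0], "twist": [0, 0, 0]}
  ]
}}

```text
clock: 27.28
eef_pos: [483.4, 377.9, 34.7]
tcp_rot: [-3.141, -0.003, 0.497]
contact_force: [0.6, 0.5, -0.2]
opening: 1.0
```

{"name": "jog_arm", "arguments": {
  "moves": [
    {"grip": -1, "translation": [0, 0.001, 0.001], "twist": [0, 0, 0]},
    {"grip": 1, "translation": [0, 0, 0], "twist": [0, 0, 0]},
    {"grip": 1, "translation": [0, 0, 0], "twist": [0, 0, 0]},
    {"grip": 1, "translation": [0, 0, 0], "twist": [0, 0, 0]},
    {"grip": 1, "translation": [0, 0, 0], "twist": [0, 0, 0]},
    {"grip": 1, "translation": [0, 0, 0], "twist": [0, 0, 0]},
    {"grip": 1, "translation": [0, 0, 0], "twist": [0, 0, 0]},
    {"grip": 1, "translation": [0, 0, 0], "twist": [0, 0, 0]},
    {"grip": 1, "translation": [0, 0, 0], "twist": [0, 0, 0]}
  ]
}}

```text
clock: 28.03
eef_pos: [482.9, 376.6, 32.6]
tcp_rot: [-3.142, -0.0, 0.497]
contact_force: [-2.0, -0.9, 6.1]
opening: 0.447
```

{"name": "jog_arm", "arguments": {
  "moves": [
    {"grip": 1, "translation": [0, 0, -0.015], "twist": [0, 0, 0]},
    {"grip": 1, "translation": [0, 0, -0.035], "twist": [0, 0, 0]},
    {"grip": 1, "translation": [0, 0, -0.035], "twist": [0, 0, 0]},
    {"grip": 1, "translation": [0, 0.025, -0.02], "twist": [0, 0, 0]},
    {"grip": 1, "translation": [-0.002, 0.035, 0], "twist": [0, 0, 0]},
    {"grip": 1, "translation": [-0.002, 0.035, 0], "twist": [0, 0, 0]},
    {"grip": 1, "translation": [-0.002, 0.035, 0], "twist": [0, 0, 0]},
    {"grip": 1, "translation": [-0.002, 0.035, 0], "twist": [0, 0, 0]},
    {"grip": 1, "translation": [-0.002, 0.035, 0], "twist": [0, 0, 0]},
    {"grip": 1, "translation": [-0.002, 0.035, 0], "twist": [0, 0, 0]}
  ]
}}

```text
clock: 28.87
eef_pos: [584.7, 162.6, 137.1]
tcp_rot: [-3.142, -0.0, 0.497]
contact_force: [0.3, 0.8, -1.0]
opening: 0.444
```

{"name": "jog_arm", "arguments": {
  "moves": [
    {"grip": 1, "translation": [-0.003, 0.033, 0], "twist": [0, 0, 0]},
    {"grip": 1, "translation": [0, 0, 0.02], "twist": [0, 0, 0]},
    {"grip": 1, "translation": [0, 0, 0], "twist": [0, 0, 0]},
    {"grip": 1, "translation": [0, 0, 0], "twist": [0, 0, 0]},
    {"grip": 1, "translation": [0, 0, 0], "twist": [0, 0, 0]},
    {"grip": 1, "translation": [0, 0, 0], "twist": [0, 0, 0]}
  ]
}}

```text
clock: 29.37
eef_pos: [597.3, 134.8, 117.6]
tcp_rot: [-3.142, -0.001, 0.498]
contact_force: [-0.8, 0.3, -0.5]
opening: 0.451
```

```bash
python3 look.py wrist w15; cat > go.py <<'E'
import sys; from rig import r; import numpy as np
s=r.sense(); e=s["eef_pos"]; a=s["tcp_rot"][2]; t=np.array([float(v) for v in sys.argv[1:4]])-e
print("tool mm:",np.round([t[0]*np.cos(a)+t[1]*np.sin(a), t[0]*np.sin(a)-t[1]*np.cos(a),-t[2]],2), "yaw",a,"F",s["contact_force"].round(1))
E
python3 go.py 597.4 133.7 35.5
```

```text
[597.32637414 134.75512912 117.6302871 ] [-3.14158992e+00 -5.13972691e-04  4.98090019e-01] 0.4507633044293602
tool mm: [-0.54  0.95 82.24] yaw 0.4981845114007637 F [-0.3 -0.1 -1. ]
```

View pics/w15.png

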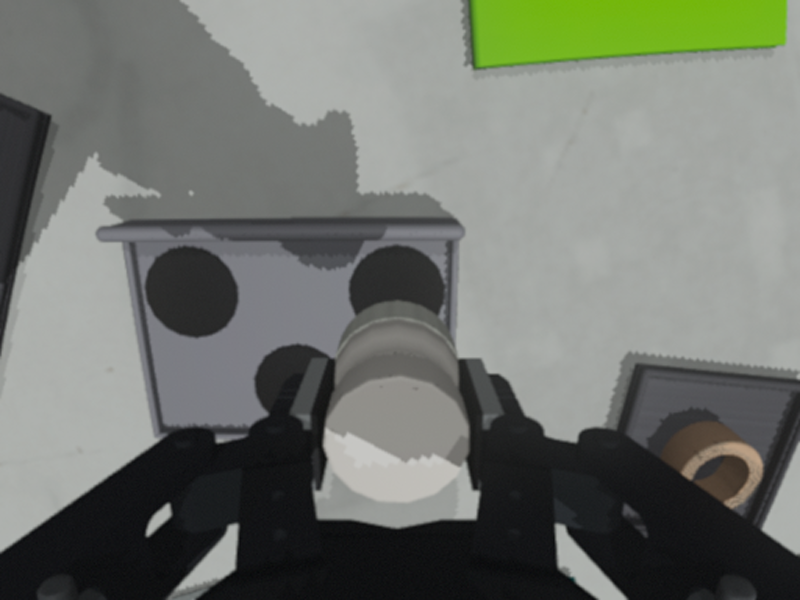

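{"name": "jog_arm", "arguments": {
  "moves": [
    {"grip": 1, "translation": [0, 0, 0.03], "twist": [0, 0, 0]},
    {"grip": 1, "translation": [0, 0, 0.025], "twist": [0, 0, 0]},
    {"grip": 1, "translation": [0, 0, 0.015], "twist": [0, 0, 0]},
    {"grip": 1, "translation": [0, 0, 0.008], "twist": [0, 0, 0]},
    {"grip": 1, "translation": [0, 0, 0], "twist": [0, 0, 0]},
    {"grip": 1, "translation": [0, 0, 0], "twist": [0, 0, 0]},
    {"grip": 1, "translation": [0, 0, 0], "twist": [0, 0, 0]},
    {"grip": 1, "translation": [0, 0, 0], "twist": [0, 0, 0]},
    {"grip": 1, "translation": [0, 0, 0], "twist": [0, 0, 0]}
  ]
}}

```text
clock: 30.17
eef_pos: [598.1, 133.9, 40.2]
tcp_rot: [3.141, -0.002, 0.497]
contact_force: [1.2, 0.3, -0.2]
opening: 0.448
```

```bash
python3 go.py 597.4 133.7 35.5
```

```text
tool mm: [-0.73 -0.19  4.66] yaw 0.4968332278664005 F [ 1.2  0.3 -0.2]
```

{"name": "jog_arm", "arguments": {
  "moves": [
    {"grip": 1, "translation": [0, 0, 0.002], "twist": [0, 0, 0]},
    {"grip": 1, "translation": [0, 0, 0.001], "twist": [0, 0, 0]},
    {"grip": 1, "translation": [0, 0, 0.001], "twist": [0, 0, 0]},
    {"grip": 1, "translation": [0, 0, 0], "twist": [0, 0, 0]},
    {"grip": 1, "translation": [0, 0, 0], "twist": [0, 0, 0]},
    {"grip": 1, "translation": [0, 0, 0], "twist": [0, 0, 0]}
  ]
}}

```text
clock: 30.67
eef_pos: [597.5, 133.7, 35.6]
tcp_rot: [3.142, -0.0, 0.497]
contact_force: [-2.3, -0.4, 7.2]
opening: 0.449
```

```bash
python3 go.py 597.4 133.7 35.5
```

```text
tool mm: [-0.12 -0.08  0.1 ] yaw 0.496705860378587 F [-2.3 -0.4  7.2]
```

{"name": "jog_arm", "arguments": {
  "moves": [
    {"grip": -0.3, "translation": [0, 0, 0], "twist": [0, 0, 0]},
    {"grip": -0.6, "translation": [0, 0, 0], "twist": [0, 0, 0]},
    {"grip": -1, "translation": [0, 0, 0], "twist": [0, 0, 0]},
    {"grip": -1, "translation": [0, 0, 0], "twist": [0, 0, 0]},
    {"grip": -1, "translation": [0, 0, -0.02], "twist": [0, 0, 0]},
    {"grip": -1, "translation": [0, 0, -0.035], "twist": [0, 0, 0]},
    {"grip": -1, "translation": [0, 0, -0.035], "twist": [0, 0, 0]},
    {"grip": -1, "translation": [0, 0, -0.03], "twist": [0, 0, 0]},
    {"grip": -1, "translation": [0, 0, 0], "twist": [0, 0, 0]},
    {"grip": -1, "translation": [0, 0, 0], "twist": [0, 0, 0]}
  ]
}}

```text
clock: 31.5
eef_pos: [598.7, 134.0, 157.0]
tcp_rot: [3.14, -0.004, 0.497]
contact_force: [0.0, -0.7, -0.8]
opening: 1.0
```

```bash
python3 go.py 424.9 371.2 130; python3 look.py wrist w16
```

```text
tool mm: [ -39.69 -291.37   26.96] yaw 0.4967788406909821 F [ 0.  -0.7 -0.8]
[598.65706104 133.96784006 156.95960061] [ 3.14047954 -0.00384337  0.49677884] 1.000116047709089
```

View pics/w16.png

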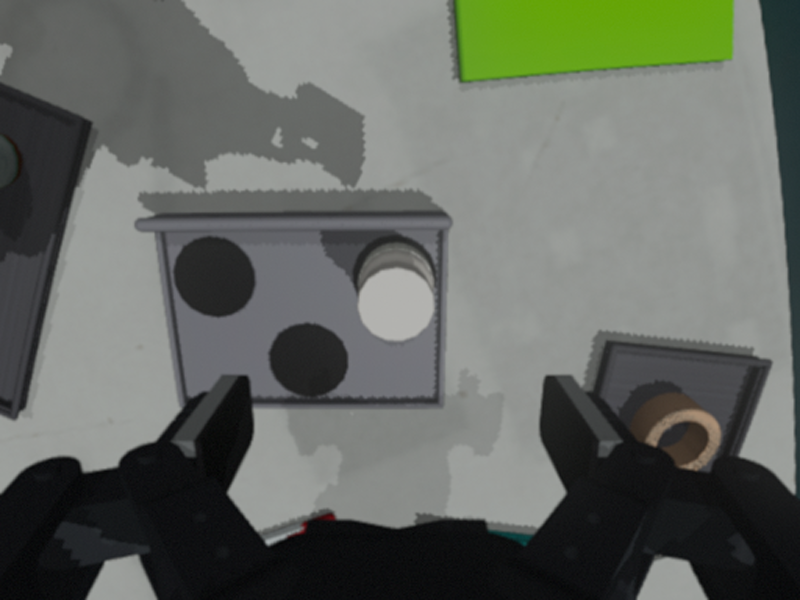

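{"name": "jog_arm", "arguments": {
  "moves": [
    {"grip": -1, "translation": [-0.005, -0.0365, 0], "twist": [0, 0, 0]},
    {"grip": -1, "translation": [-0.005, -0.0365, 0], "twist": [0, 0, 0]},
    {"grip": -1, "translation": [-0.005, -0.0365, 0], "twist": [0, 0, 0]},
    {"grip": -1, "translation": [-0.005, -0.0365, 0], "twist": [0, 0, 0]},
    {"grip": -1, "translation": [-0.005, -0.0365, 0], "twist": [0, 0, 0]},
    {"grip": -1, "translation": [-0.005, -0.0365, 0], "twist": [0, 0, 0]},
    {"grip": -1, "translation": [-0.005, -0.0365, 0], "twist": [0, 0, 0]},
    {"grip": -1, "translation": [-0.004, -0.0355, 0.02], "twist": [0, 0, 0]},
    {"grip": -1, "translation": [0, 0, 0.02], "twist": [0, 0, 0]},
    {"grip": -1, "translation": [0, 0, 0], "twist": [0, 0, 0]}
  ]
}}

```text
clock: 32.38
eef_pos: [420.5, 370.1, 110.2]
tcp_rot: [3.14, 0.008, 0.5]
contact_force: [-0.0, -1.1, -1.0]
opening: 1.001
```

{"name": "jog_arm", "arguments": {
  "moves": [
    {"grip": -1, "translation": [0, 0, 0], "twist": [0, 0, 0]},
    {"grip": -1, "translation": [0, 0, 0], "twist": [0, 0, 0]},
    {"grip": -1, "translation": [0, 0, 0], "twist": [0, 0, 0]},
    {"grip": -1, "translation": [0, 0, 0], "twist": [0, 0, 0]}
  ]
}}

```text
clock: 32.72
eef_pos: [425.5, 370.5, 115.8]
tcp_rot: [-3.141, -0.001, 0.495]
contact_force: [0.5, -0.3, -0.1]
opening: 1.002
```

```bash
python3 go.py 424.9 371.2 19.6; python3 look.py wrist w17
```

```text
tool mm: [-0.17 -0.87 96.23] yaw 0.4952880813123237 F [ 0.5 -0.3 -0.1]
[425.46629418 370.51157965 115.833945  ] [-3.14138160e+00 -1.25798907e-03  4.95288081e-01] 1.0024441110073528
```

View pics/w17.png

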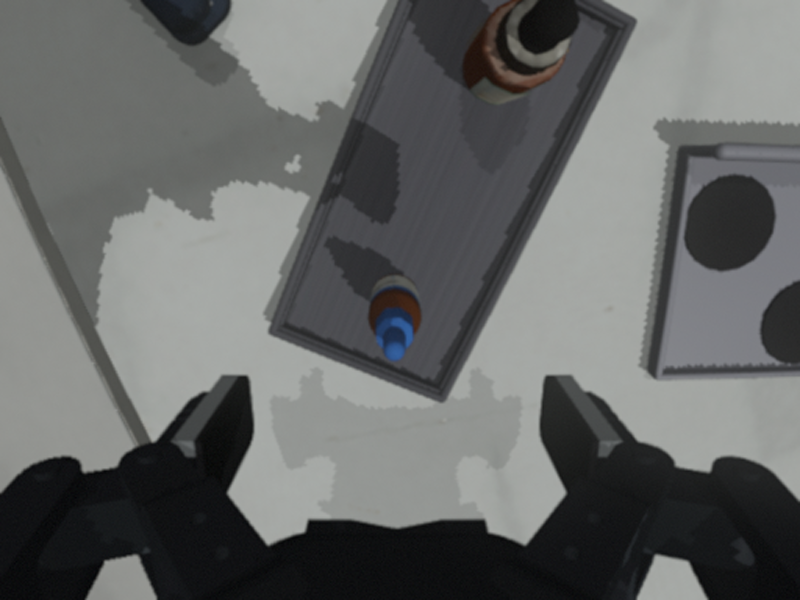

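{"name": "jog_arm", "arguments": {
  "moves": [
    {"grip": -1, "translation": [0, 0, 0.03], "twist": [0, 0, 0]},
    {"grip": -1, "translation": [0, 0, 0.03], "twist": [0, 0, 0]},
    {"grip": -1, "translation": [0, 0, 0.022], "twist": [0, 0, 0]},
    {"grip": -1, "translation": [0, 0, 0.012], "twist": [0, 0, 0]},
    {"grip": -1, "translation": [0, 0, 0.003], "twist": [0, 0, 0]},
    {"grip": -1, "translation": [0, 0, 0], "twist": [0, 0, 0]},
    {"grip": -1, "translation": [0, 0, 0], "twist": [0, 0, 0]},
    {"grip": -1, "translation": [0, 0, 0], "twist": [0, 0, 0]},
    {"grip": -1, "translation": [0, 0, 0], "twist": [0, 0, 0]}
  ]
}}

```text
clock: 33.52
eef_pos: [425.2, 371.5, 19.3]
tcp_rot: [-3.141, -0.002, 0.497]
contact_force: [-0.7, -1.1, -0.1]
opening: 1.0
```

{"name": "jog_arm", "arguments": {
  "moves": [
    {"grip": -1, "translation": [0, 0, 0], "twist": [0, 0, 0]},
    {"grip": -1, "translation": [0, 0, 0], "twist": [0, 0, 0]},
    {"grip": 1, "translation": [0, 0, 0], "twist": [0, 0, 0]},
    {"grip": 1, "translation": [0, 0, 0], "twist": [0, 0, 0]},
    {"grip": 1, "translation": [0, 0, 0], "twist": [0, 0, 0]},
    {"grip": 1, "translation": [0, 0, 0], "twist": [0, 0, 0]},
    {"grip": 1, "translation": [0, 0, 0], "twist": [0, 0, 0]},
    {"grip": 1, "translation": [0, 0, 0], "twist": [0, 0, 0]},
    {"grip": 1, "translation": [0, 0, 0], "twist": [0, 0, 0]},
    {"grip": 1, "translation": [0, 0, 0], "twist": [0, 0, 0]}
  ],
  "squeeze": 30
}}

```text
clock: 34.35
eef_pos: [424.4, 370.9, 18.0]
tcp_rot: [-3.142, 0.0, 0.497]
contact_force: [-0.4, -0.5, 1.6]
opening: 0.288
```

{"name": "jog_arm", "arguments": {
  "moves": [
    {"grip": 1, "translation": [0, 0, -0.015], "twist": [0, 0, 0]},
    {"grip": 1, "translation": [0, 0, -0.035], "twist": [0, 0, 0]},
    {"grip": 1, "translation": [0, 0, -0.035], "twist": [0, 0, 0]},
    {"grip": 1, "translation": [-0.003, 0.025, -0.02], "twist": [0, 0, 0]},
    {"grip": 1, "translation": [-0.002, 0.035, 0], "twist": [0, 0, 0]},
    {"grip": 1, "translation": [-0.002, 0.035, 0], "twist": [0, 0, 0]},
    {"grip": 1, "translation": [-0.002, 0.035, 0], "twist": [0, 0, 0]},
    {"grip": 1, "translation": [-0.003, 0.035, 0], "twist": [0, 0, 0]},
    {"grip": 1, "translation": [-0.003, 0.035, 0], "twist": [0, 0, 0]},
    {"grip": 1, "translation": [-0.002, 0.035, 0.02], "twist": [0, 0, 0]}
  ]
}}

```text
clock: 35.18
eef_pos: [524.1, 155.3, 105.7]
tcp_rot: [3.14, -0.006, 0.497]
contact_force: [1.9, 1.0, -1.0]
opening: 0.286
```

{"name": "jog_arm", "arguments": {
  "moves": [
    {"grip": 1, "translation": [0, 0, 0.02], "twist": [0, 0, 0]},
    {"grip": 1, "translation": [0, 0, 0.02], "twist": [0, 0, 0]},
    {"grip": 1, "translation": [0, 0, 0], "twist": [0, 0, 0]},
    {"grip": 1, "translation": [0, 0, 0], "twist": [0, 0, 0]},
    {"grip": 1, "translation": [0, 0, 0], "twist": [0, 0, 0]},
    {"grip": 1, "translation": [0, 0, 0], "twist": [0, 0, 0]}
  ]
}}

```text
clock: 35.68
eef_pos: [522.1, 156.9, 64.2]
tcp_rot: [3.141, -0.002, 0.498]
contact_force: [-0.1, -0.2, 0.0]
opening: 0.289
```

```bash
python3 go.py 521.7 156.0 21; python3 look.py wrist w18
```

```text
tool mm: [-0.83  0.58 43.2 ] yaw 0.49755125822280033 F [-0.1 -0.2  0. ]
[522.14785901 156.9075762   64.19827169] [ 3.14123349e+00 -1.74882530e-03  4.97551258e-01] 0.28929971457187137
```

View pics/w18.png

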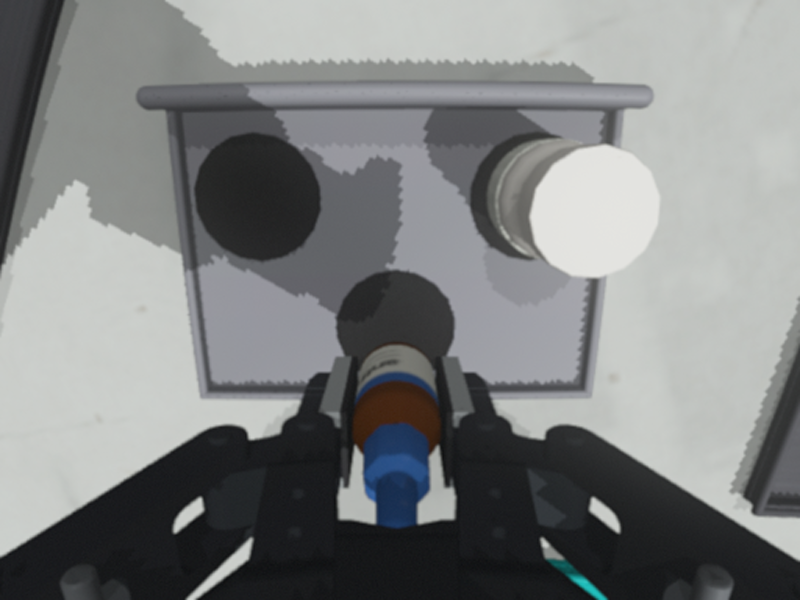

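Nicely aligned over the front disc, which sits at (396,325). Lowering.

{"name": "jog_arm", "arguments": {
  "moves": [
    {"grip": 1, "translation": [-0.0005, 0.0005, 0.02], "twist": [0, 0, 0]},
    {"grip": 1, "translation": [0, 0, 0.014], "twist": [0, 0, 0]},
    {"grip": 1, "translation": [0, 0, 0.006], "twist": [0, 0, 0]},
    {"grip": 1, "translation": [0, 0, 0], "twist": [0, 0, 0]},
    {"grip": 1, "translation": [0, 0, 0], "twist": [0, 0, 0]},
    {"grip": 1, "translation": [0, 0, 0], "twist": [0, 0, 0]},
    {"grip": 1, "translation": [0, 0, 0], "twist": [0, 0, 0]},
    {"grip": 1, "translation": [0, 0, 0], "twist": [0, 0, 0]}
  ]
}}

```text
clock: 36.4
eef_pos: [521.8, 155.7, 23.7]
tcp_rot: [3.141, -0.001, 0.497]
contact_force: [-0.1, 0.4, 0.2]
opening: 0.283
```

```bash
python3 go.py 521.7 156.0 21
```

```text
tool mm: [ 0.07 -0.25  2.73] yaw 0.49688339194998044 F [-0.1  0.4  0.2]
```

{"name": "jog_arm", "arguments": {
  "moves": [
    {"grip": 1, "translation": [0, 0, 0.001], "twist": [0, 0, 0]},
    {"grip": 1, "translation": [0, 0, 0.001], "twist": [0, 0, 0]},
    {"grip": 1, "translation": [0, 0, 0.0005], "twist": [0, 0, 0]},
    {"grip": 1, "translation": [0, 0, 0], "twist": [0, 0, 0]},
    {"grip": 1, "translation": [0, 0, 0], "twist": [0, 0, 0]},
    {"grip": 1, "translation": [0, 0, 0], "twist": [0, 0, 0]}
  ]
}}

```text
clock: 36.9
eef_pos: [521.5, 155.6, 21.0]
tcp_rot: [3.142, -0.0, 0.497]
contact_force: [-2.0, -0.4, 8.1]
opening: 0.283
```

{"name": "jog_arm", "arguments": {
  "moves": [
    {"grip": 0, "translation": [0, 0, 0], "twist": [0, 0, 0]},
    {"grip": -0.4, "translation": [0, 0, 0], "twist": [0, 0, 0]},
    {"grip": -1, "translation": [0, 0, 0], "twist": [0, 0, 0]},
    {"grip": -1, "translation": [0, 0, 0], "twist": [0, 0, 0]},
    {"grip": -1, "translation": [0, 0, -0.02], "twist": [0, 0, 0]},
    {"grip": -1, "translation": [0, 0, -0.035], "twist": [0, 0, 0]},
    {"grip": -1, "translation": [0, 0, -0.035], "twist": [0, 0, 0]},
    {"grip": -1, "translation": [0, 0, -0.035], "twist": [0, 0, 0]},
    {"grip": -1, "translation": [0, 0, 0], "twist": [0, 0, 0]},
    {"grip": -1, "translation": [0, 0, 0], "twist": [0, 0, 0]}
  ]
}}

```text
clock: 37.73
eef_pos: [522.7, 156.0, 147.6]
tcp_rot: [3.141, -0.004, 0.497]
contact_force: [-0.8, -0.1, -0.8]
opening: 0.999
```

```bash
python3 go.py 551 383.2 150; python3 look.py wrist w19
```

```text
tool mm: [ 133.18 -186.27   -2.4 ] yaw 0.4967747856034903 F [-0.8 -0.1 -0.8]
[522.69450762 155.97842988 147.60326368] [ 3.14064756 -0.00443484  0.49677479] 0.9990617495987505
```

View pics/w19.png

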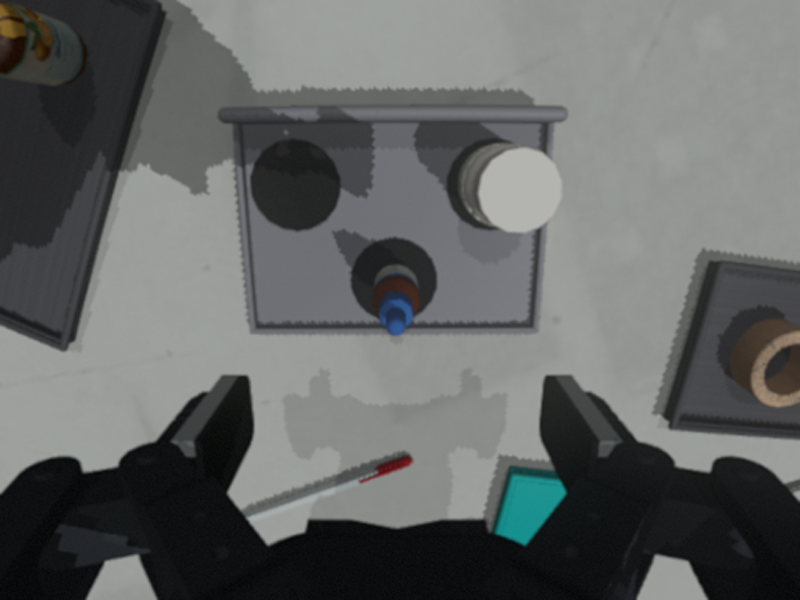

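{"name": "jog_arm", "arguments": {
  "moves": [
    {"grip": -1, "translation": [0.019, -0.0265, -0.002], "twist": [0, 0, 0]},
    {"grip": -1, "translation": [0.019, -0.0265, -0.002], "twist": [0, 0, 0]},
    {"grip": -1, "translation": [0.019, -0.0265, -0.002], "twist": [0, 0, 0]},
    {"grip": -1, "translation": [0.019, -0.0265, 0], "twist": [0, 0, 0]},
    {"grip": -1, "translation": [0.019, -0.0265, 0], "twist": [0, 0, 0]},
    {"grip": -1, "translation": [0.019, -0.0265, 0], "twist": [0, 0, 0]},
    {"grip": -1, "translation": [0.02, -0.027, 0], "twist": [0, 0, 0]},
    {"grip": -1, "translation": [0, 0, 0], "twist": [0, 0, 0]},
    {"grip": -1, "translation": [0, 0, 0], "twist": [0, 0, 0]},
    {"grip": -1, "translation": [0, 0, 0], "twist": [0, 0, 0]}
  ]
}}

```text
clock: 38.62
eef_pos: [549.3, 382.0, 149.4]
tcp_rot: [3.141, 0.004, 0.497]
contact_force: [0.4, 0.3, -0.4]
opening: 0.996
```

{"name": "jog_arm", "arguments": {
  "moves": [
    {"grip": -1, "translation": [0, 0, 0], "twist": [0, 0, 0]},
    {"grip": -1, "translation": [0, 0, 0], "twist": [0, 0, 0]},
    {"grip": -1, "translation": [0, 0, 0], "twist": [0, 0, 0]}
  ]
}}

```text
clock: 38.87
eef_pos: [550.4, 381.9, 151.4]
tcp_rot: [3.141, 0.0, 0.496]
contact_force: [-0.7, -0.4, -0.9]
opening: 0.998
```

```bash
python3 go.py 551 383.2 43.3; python3 look.py wrist w20
```

```text
tool mm: [  1.13  -0.92 108.14] yaw 0.4956809464413243 F [-0.7 -0.4 -0.9]
[550.44947917 381.85253844 151.43866453] [3.14148257e+00 4.13444292e-04 4.95680946e-01] 0.9984625399890951
```

View pics/w20.png

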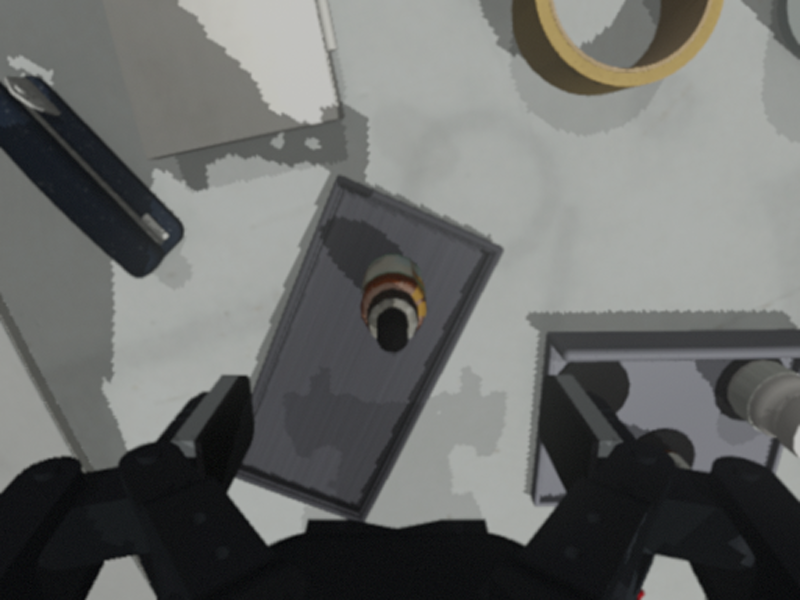

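{"name": "jog_arm", "arguments": {
  "moves": [
    {"grip": -1, "translation": [0, 0, 0.03], "twist": [0, 0, 0]},
    {"grip": -1, "translation": [0, 0, 0.03], "twist": [0, 0, 0]},
    {"grip": -1, "translation": [0, 0, 0.025], "twist": [0, 0, 0]},
    {"grip": -1, "translation": [0, 0, 0.013], "twist": [0, 0, 0]},
    {"grip": -1, "translation": [0, 0, 0.006], "twist": [0, 0, 0]},
    {"grip": -1, "translation": [0, 0, 0], "twist": [0, 0, 0]},
    {"grip": -1, "translation": [0, 0, 0], "twist": [0, 0, 0]},
    {"grip": -1, "translation": [0, 0, 0], "twist": [0, 0, 0]},
    {"grip": -1, "translation": [0, 0, 0], "twist": [0, 0, 0]},
    {"grip": -1, "translation": [0, 0, 0], "twist": [0, 0, 0]}
  ]
}}

```text
clock: 39.75
eef_pos: [551.1, 383.4, 48.8]
tcp_rot: [-3.141, -0.002, 0.497]
contact_force: [0.7, 0.2, -0.5]
opening: 0.996
```

```bash
python3 go.py 551 383.2 43.3
```

```text
tool mm: [-0.16  0.15  5.52] yaw 0.49682107739584835 F [ 0.7  0.2 -0.5]
```

{"name": "jog_arm", "arguments": {
  "moves": [
    {"grip": -1, "translation": [0, 0, 0.003], "twist": [0, 0, 0]},
    {"grip": -1, "translation": [0, 0, 0], "twist": [0, 0, 0]},
    {"grip": 1, "translation": [0, 0, 0], "twist": [0, 0, 0]},
    {"grip": 1, "translation": [0, 0, 0], "twist": [0, 0, 0]},
    {"grip": 1, "translation": [0, 0, 0], "twist": [0, 0, 0]},
    {"grip": 1, "translation": [0, 0, 0], "twist": [0, 0, 0]},
    {"grip": 1, "translation": [0, 0, 0], "twist": [0, 0, 0]},
    {"grip": 1, "translation": [0, 0, 0], "twist": [0, 0, 0]},
    {"grip": 1, "translation": [0, 0, 0], "twist": [0, 0, 0]},
    {"grip": 1, "translation": [0, 0, 0], "twist": [0, 0, 0]}
  ],
  "squeeze": 40
}}

```text
clock: 40.58
eef_pos: [550.5, 383.1, 44.7]
tcp_rot: [-3.141, -0.0, 0.497]
contact_force: [-0.6, -0.4, 3.3]
opening: 0.361
```

{"name": "jog_arm", "arguments": {
  "moves": [
    {"grip": 1, "translation": [0, 0, -0.015], "twist": [0, 0, 0]},
    {"grip": 1, "translation": [0, 0, -0.035], "twist": [0, 0, 0]},
    {"grip": 1, "translation": [0, 0, -0.035], "twist": [0, 0, 0]},
    {"grip": 1, "translation": [0, 0, -0.015], "twist": [0, 0, 0]},
    {"grip": 1, "translation": [-0.015, 0.026, 0], "twist": [0, 0, 0]},
    {"grip": 1, "translation": [-0.015, 0.026, 0], "twist": [0, 0, 0]},
    {"grip": 1, "translation": [-0.015, 0.026, 0], "twist": [0, 0, 0]},
    {"grip": 1, "translation": [-0.014, 0.026, 0], "twist": [0, 0, 0]},
    {"grip": 1, "translation": [-0.014, 0.025, 0.02], "twist": [0, 0, 0]},
    {"grip": 1, "translation": [0, 0, 0.02], "twist": [0, 0, 0]}
  ]
}}

```text
clock: 41.42
eef_pos: [547.8, 230.6, 104.8]
tcp_rot: [3.14, -0.0, 0.495]
contact_force: [-0.1, -0.8, -1.9]
opening: 0.359
```

{"name": "jog_arm", "arguments": {
  "moves": [
    {"grip": 1, "translation": [0, 0, 0.02], "twist": [0, 0, 0]},
    {"grip": 1, "translation": [0, 0, 0], "twist": [0, 0, 0]},
    {"grip": 1, "translation": [0, 0, 0], "twist": [0, 0, 0]},
    {"grip": 1, "translation": [0, 0, 0], "twist": [0, 0, 0]},
    {"grip": 1, "translation": [0, 0, 0], "twist": [0, 0, 0]}
  ]
}}

```text
clock: 41.83
eef_pos: [548.5, 235.4, 85.7]
tcp_rot: [3.141, -0.002, 0.497]
contact_force: [-0.1, -0.1, -0.4]
opening: 0.36
```

```bash
python3 go.py 547.7 234.6 47.6; python3 look.py wrist w21
```

```text
tool mm: [-1.12  0.33 38.13] yaw 0.49730012080533004 F [-0.1 -0.1 -0.4]
[548.52639235 235.41937595  85.73199782] [ 3.14139018e+00 -1.85311547e-03  4.97300121e-01] 0.35972887185988134
```

View pics/w21.png

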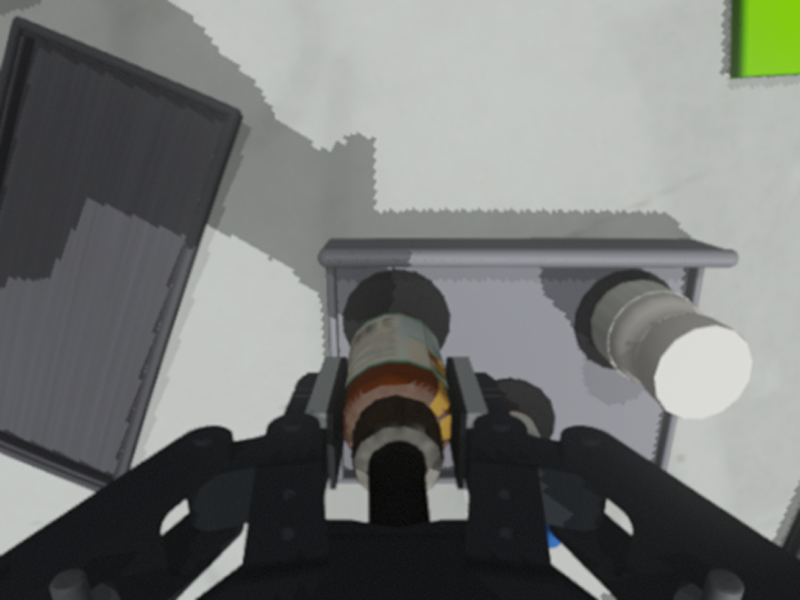

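{"name": "jog_arm", "arguments": {
  "moves": [
    {"grip": 1, "translation": [-0.001, 0, 0.018], "twist": [0, 0, 0]},
    {"grip": 1, "translation": [0, 0, 0.012], "twist": [0, 0, 0]},
    {"grip": 1, "translation": [0, 0, 0.005], "twist": [0, 0, 0]},
    {"grip": 1, "translation": [0, 0, 0], "twist": [0, 0, 0]},
    {"grip": 1, "translation": [0, 0, 0], "twist": [0, 0, 0]},
    {"grip": 1, "translation": [0, 0, 0], "twist": [0, 0, 0]},
    {"grip": 1, "translation": [0, 0, 0], "twist": [0, 0, 0]},
    {"grip": 1, "translation": [0, 0, 0], "twist": [0, 0, 0]}
  ]
}}

```text
clock: 42.55
eef_pos: [547.2, 234.4, 50.1]
tcp_rot: [3.142, -0.001, 0.497]
contact_force: [0.6, -0.0, -1.1]
opening: 0.359
```

```bash
python3 go.py 547.7 234.6 47.6
```

```text
tool mm: [0.52 0.08 2.46] yaw 0.496776023863994 F [ 0.6 -0.  -1.1]
```

{"name": "jog_arm", "arguments": {
  "moves": [
    {"grip": 1, "translation": [0.0005, 0, 0.001], "twist": [0, 0, 0]},
    {"grip": 1, "translation": [0, 0, 0.001], "twist": [0, 0, 0]},
    {"grip": 1, "translation": [0, 0, 0.0005], "twist": [0, 0, 0]},
    {"grip": 1, "translation": [0, 0, 0], "twist": [0, 0, 0]},
    {"grip": 1, "translation": [0, 0, 0], "twist": [0, 0, 0]},
    {"grip": 1, "translation": [0, 0, 0], "twist": [0, 0, 0]}
  ]
}}

```text
clock: 43.05
eef_pos: [547.8, 234.8, 47.7]
tcp_rot: [3.142, -0.001, 0.497]
contact_force: [-0.9, 1.3, 5.9]
opening: 0.363
```

Seated at the expected height with a light 6 N. Releasing and retreating upwards.

{"name": "jog_arm", "arguments": {
  "moves": [
    {"grip": 0, "translation": [0, 0, 0], "twist": [0, 0, 0]},
    {"grip": -0.4, "translation": [0, 0, 0], "twist": [0, 0, 0]},
    {"grip": -1, "translation": [0, 0, 0], "twist": [0, 0, 0]},
    {"grip": -1, "translation": [0, 0, 0], "twist": [0, 0, 0]},
    {"grip": -1, "translation": [0, 0, -0.02], "twist": [0, 0, 0]},
    {"grip": -1, "translation": [0, 0, -0.035], "twist": [0, 0, 0]},
    {"grip": -1, "translation": [0, 0, -0.035], "twist": [0, 0, 0]},
    {"grip": -1, "translation": [0, 0, -0.035], "twist": [0, 0, 0]},
    {"grip": -1, "translation": [0, 0, -0.035], "twist": [0, 0, 0]},
    {"grip": -1, "translation": [0, 0, -0.035], "twist": [0, 0, 0]}
  ]
}}

```text
clock: 43.88
eef_pos: [546.9, 234.3, 243.7]
tcp_rot: [-3.142, 0.0, 0.497]
contact_force: [0.5, 0.2, -0.0]
opening: 1.0
```

{"name": "jog_arm", "arguments": {
  "moves": [
    {"grip": -1, "translation": [0.02, 0.025, -0.02], "twist": [0, 0, 0]},
    {"grip": -1, "translation": [0.02, 0.025, -0.02], "twist": [0, 0, 0]},
    {"grip": -1, "translation": [0, 0.01, -0.02], "twist": [0, 0, 0]},
    {"grip": -1, "translation": [0, 0, 0], "twist": [0, 0, 0]},
    {"grip": -1, "translation": [0, 0, 0], "twist": [0, 0, 0]},
    {"grip": -1, "translation": [0, 0, 0], "twist": [0, 0, 0]}
  ]
}}

```text
clock: 44.38
eef_pos: [610.0, 200.9, 300.7]
tcp_rot: [-3.141, 0.002, 0.497]
contact_force: [-0.2, 1.0, 0.1]
opening: 1.0
```

```bash
python3 look.py wrist w22;python3 look.py scene s22 150 100 390 320
```

```text
[610.0176096  200.86744434 300.7158992 ] [-3.14094889e+00  1.79015995e-03  4.96675073e-01] 1.000407375231482
[609.7304177  201.00425252 300.40437542] [-3.14085318e+00  2.46033994e-03  4.97126854e-01] 0.9989209886229177
```

View pics/w22.png

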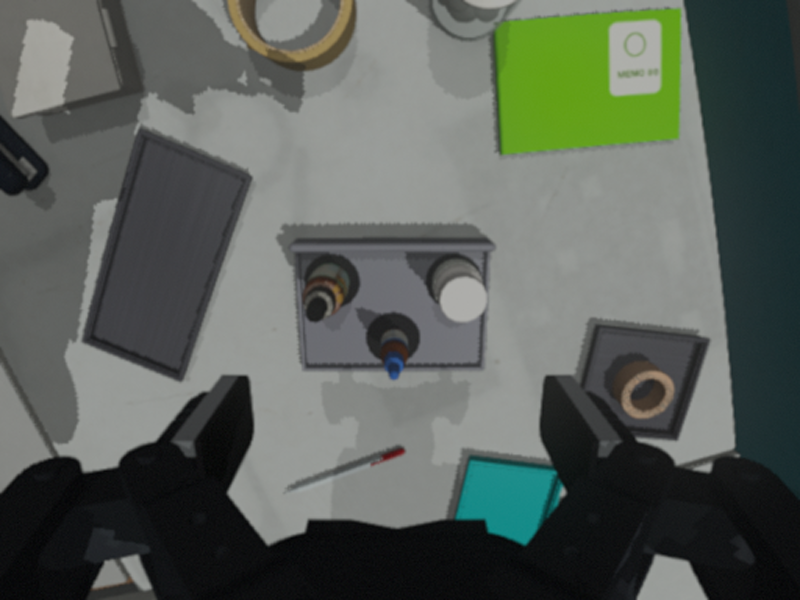

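View pics/s22.png

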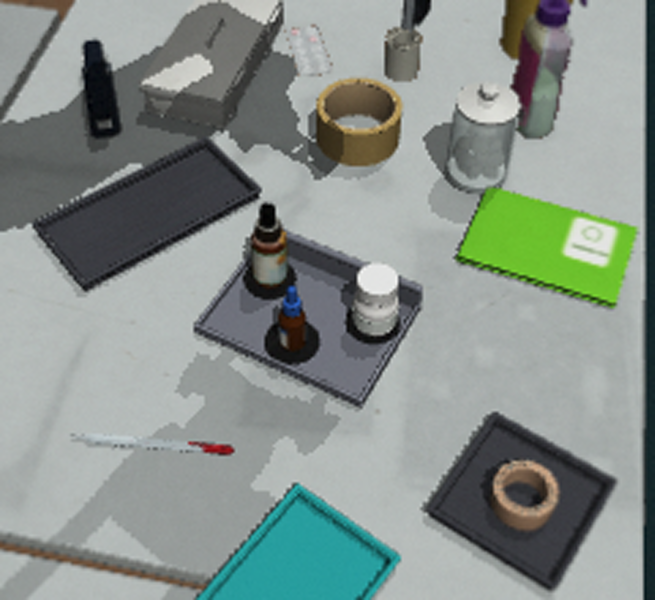

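The wrist and scene views show all three containers upright on their discs and the roll lying in the square tray. As a last check I'll compare pixel positions with the first scene picture.

```bash
python3 - <<'E'
from rig import r
from h import *
A=np.load("pics/scene0.npz")["p"]; B=np.load("pics/s22.npz")["p"]
c=r.calibration("scene"); bx=dict(iodine=(240,173,257,206,102),dropper=(249,202,265,230,60),jar=(276,195,299,225,60),tape=(262,125,302,163,40),stapler=(178,112,196,152,40))
for n,(x0,y0,x1,y1,z) in bx.items():
    t=A[y0:y1,x0:x1]; s=B[y0-8:y1+8,x0-8:x1+8]
    m=cv2.matchTemplate(s,t,cv2.TM_CCOEFF_NORMED); _,v,_,l=cv2.minMaxLoc(m); x,y=l
    def sub(a,b,cc): return 0.5*(a-cc)/(a-2*b+cc)
    dx=x-8+(sub(m[y,x-1],m[y,x],m[y,x+1]) if 0<x<m.shape[1]-1 else 0); dy=y-8+(sub(m[y-1,x],m[y,x],m[y+1,x]) if 0<y<m.shape[0]-1 else 0)
    u=np.array([(x0+x1)/2,(y0+y1)/2]); q=onplane(c,[u,u+[dx,dy]],7+z/2); print(n,round(v,3),round(dx,2),round(dy,2),"mm",(q[1]-q[0])[:2].round(1))
print(r.sense()["contact_force"],r.sense()["clock"])
E
```

```text
iodine 0.992 0.03 -0.08 mm [0.2 0.2]
dropper 0.857 0.35 0.12 mm [ 0.5 -0.8]
jar 0.939 0.79 0.18 mm [ 1.3 -1.5]
tape 0.92 -0.02 0.0 mm [-0.  0.]
stapler 0.886 0.03 0.19 mm [-0.3 -0.9]
[ 0.80853086 -0.09566915  0.07485845] 44.4833
```

All three containers are back within about 2 mm of where they started, and the bystanders have not moved. Handing in.

```bash
python3 -c "
from rig import r
print(r.sign_off())"
```

```text
the job is handed in; nothing more can be done
None
```

The job is done and handed in at about 44.5 s of the 128 s allowed. I stood the iodine bottle, dropper bottle and jar on the long dark tray, laid the roll flat in the square dark tray, then put each container back on its own disc.

**Last checks:**
- **Containers:** all three are upright. Against the first scene picture, the iodine is off by about 0.3 mm, the dropper by 1 mm and the jar by 2 mm. The dropper matched less sharply (0.86), probably because the roll is gone from behind it.
- **Roll:** it lies flat in the square tray, about 3 mm from the centre as measured by the wrist camera. The three cameras disagreed by 3–5 mm on where that centre is; I used the wrist's figure.
- **Bystanders:** the tape and stapler show less than 1 mm of change, which is within measurement noise. I never touched them or the turquoise tray.
- **Forces:** the highest contact force I read was about 9 N, at grasping and setting down. The gripper was open and clear of everything when I handed in.

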